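# Batch test of power-supply boards in a four-up fixture

## Robot

A 6-joint arm with a two-finger parallel gripper is mounted at the origin on the work surface. World frame = base frame: x ahead of the robot, y to its left, z up, the work surface at z = 0. Lengths are in m, angles in degrees, forces in N, time in s.
With the tool pointing down it reaches from about 0.35 to 1 m from the base axis. Payload 7.1 kg.
Tool frame: the origin (TCP) lies midway between the tips of the shut fingers; the grasp point (between the pads) lies 19 mm behind it (ctrl.hold_point_z is the distance from the TCP to the grasp point, in m); z points along the fingers, y is the line along which they close (so a half turn about z gives the same grasp; the last joint's range is limited). The gripper opens to 85 mm and grips with 20 to 120 N. Pads are 22 mm wide; open, the fingers measure 114 mm over their backs; the gripper's body (76 mm by 85 mm) begins 54 mm behind the grasp point. The pads swing forward as they close: fully open they stand 13 mm farther back than shut.
Start: joints at [75.344, 24.242, 93.386, -0, 62.372, -1.089], TCP at [0.147, 0.608, 0.231] pointing down, gripper open.
Joint ranges: [-172.04, 172.04], [-51.8, 120.97], [4.93, 147.93], [-75.15, 255.16], [6.16, 154.13], [-145.62, 145.62]. Speed limits (degrees/s): [136.94, 136.94, 172.46, 180, 180, 180].

## Interface

Orientations are given as a 3x3 rotation matrix whose columns are the frame's x, y, z axes.
In Python, from cell import status, grab_frame, camera_params, ticket, ctrl gives the robot as it stands. The module is installed in compiled form; this text tells all that it offers.
- The arm moves only by the tool carry_out, never from a script. Its arguments are lists of equal length, an entry for each row: "translation": the shift along the world's x, y, z in cm, a list of three; "twist": the turn, a rotation vector about the world's x, y, z in rad, a list of three. A call has 1 to 20 rows; each row shifts and turns the commanded pose from where the row before left it; what a row does not reach is not made up. A row lasts 1/8 s, in which the tool goes at most 62.5 mm and 10.7 degrees, less where a joint would pass 70% of its speed; a pose out of reach is approached as far as the arm can. A call with a gripper value outside its range is refused whole. "gripper" is the finger opening in cm, from 0 to 8.54, set as the call begins (left out, the last holds). The fingers move at their own pace and stop on an object; "squeeze" is the grip in N (left out, the last holds). Time passes only in rows, so rows that do not move let the fingers close. It gives the time, the measured TCP pose, the force, the opening and the grip force at its end, in the units of the state.
- status.sense(): the state, without advancing time (a new reading comes with each control period).
- grab_frame(name): name is "scene" or "side" or "wrist"; returns (picture, depth): 400x640x3 uint8, red, green, blue; 400x640 float32, m along the optical axis (not along the pixel's ray), 0 where there is no reading.
- camera_params(name): a dict with "vertical_fov" (degrees; the focal length in pixels is half the picture's height over the tangent of half this angle, whatever the lens; pixels are square), "cx", "cy" (the principal point, pixels), "extrinsics" (4x4, takes a point from world to camera coordinates). Camera axes: x right, y up, looking along -z (the intrinsics and any distortion apply to the point x, -y, -z); pixel columns grow to the right and rows downward; lengths in m; the calibration is good to about 2 mm. A picture is of the moment at which its call begins: read the wrist's pose just before it. camera_params takes no time and is no camera call; for the wrist camera it gives the pose at the moment of the call.
- ticket.hand_in(): hands the job in; it is judged then, once.
The state is a dict: "time_s": time; "joints": joint angles; "joint_vel": joint speeds; "tau": joint torques, N m; "eef_pos": TCP position; "tcp_rot": TCP orientation; "force": force on the tool from outside, world axes, zero at the start; "torque": the same for the moment, N m; "gripper_width": opening from 0.0 (shut) to 1.0 (fully open); "grasp_force": force on a finger pad.
Only numpy, scipy, OpenCV 4.12 (cv2) and the standard library are available. Lean on these libraries where they do the work, as an engineer would, in place of code of your own. Each camera call takes 0.05 s, during which the arm holds its last target. There are 200 camera calls.

## Task

Test the small power-supply boards on the bench (the ones with the block transformer): load every one into a nest of the test fixture, tucking its contact edge under the steel lip and then lowering the opposite edge until the board lies flat on the deck. With all of them home, press the start button fully down and let it come up again; then take all the boards out and lay them flat, components up, side by side in the black tray. Leave everything else on the bench where it is.

Things in the scene. Friction and masses are not known exactly. Their poses are not given: they have to be found in the camera images.
- board1: one of the identical power-supply boards (None if absent), component side up on the bench: tan, 80 (x) x 50 (y) x 3, 0.16 kg. Origin: centre of the underside; z up. Grip it by its dark block transformer, 33 (x) x 28 (y), centre at x +8, y 0, top 30 above the underside, across the 28 (along y); nothing else stands within 20 beside those faces. Its -x short edge, with six brass fingers, is the contact edge
- board1_edge (a point): middle of the contact edge (the -x short edge) of board1, at its underside, 40 from the origin; axes as the board's. 12 mm along this edge is clear of parts; then two capacitors, tops at 15, at board x -18, y +-13; a terminal block, top at 13, is at the +x end
- board2: one of the identical power-supply boards (None if absent), component side up on the bench: tan, 80 (x) x 50 (y) x 3, 0.16 kg. Origin: centre of the underside; z up. Grip it by its dark block transformer, 33 (x) x 28 (y), centre at x +8, y 0, top 30 above the underside, across the 28 (along y); nothing else stands within 20 beside those faces. Its -x short edge, with six brass fingers, is the contact edge
- board2_edge (a point): middle of the contact edge (the -x short edge) of board2, at its underside, 40 from the origin; axes as the board's. 12 mm along this edge is clear of parts; then two capacitors, tops at 15, at board x -18, y +-13; a terminal block, top at 13, is at the +x end
- board3: one of the identical power-supply boards (None if absent), component side up on the bench: tan, 80 (x) x 50 (y) x 3, 0.16 kg. Origin: centre of the underside; z up. Grip it by its dark block transformer, 33 (x) x 28 (y), centre at x +8, y 0, top 30 above the underside, across the 28 (along y); nothing else stands within 20 beside those faces. Its -x short edge, with six brass fingers, is the contact edge
- board3_edge (a point): middle of the contact edge (the -x short edge) of board3, at its underside, 40 from the origin; axes as the board's. 12 mm along this edge is clear of parts; then two capacitors, tops at 15, at board x -18, y +-13; a terminal block, top at 13, is at the +x end
- board4: one of the identical power-supply boards (None if absent), component side up on the bench: tan, 80 (x) x 50 (y) x 3, 0.16 kg. Origin: centre of the underside; z up. Grip it by its dark block transformer, 33 (x) x 28 (y), centre at x +8, y 0, top 30 above the underside, across the 28 (along y); nothing else stands within 20 beside those faces. Its -x short edge, with six brass fingers, is the contact edge
- board4_edge (a point): middle of the contact edge (the -x short edge) of board4, at its underside, 40 from the origin; axes as the board's. 12 mm along this edge is clear of parts; then two capacitors, tops at 15, at board x -18, y +-13; a terminal block, top at 13, is at the +x end
- fixture: test fixture, fixed: flat box 170 (x) x 300 (y), deck 30 high, four nests side by side along y. Origin: centre of the underside; -x looks roughly to the robot: there stand the start button and a contact bar, 12 above the deck, whose steel lip reaches 7 over the -x end of every nest. Lip underside 6.5 above the deck; its turned-up mouth, 4 more, is 9 to 12 above the deck
- nest1 (a point): centre of a nest, on the deck, axes as the fixture's; nests are 72 apart, nest1 at +y. A board fully home has its origin here, axes parallel, contact edge (-x) under the lip. Clear inside: x -41.5 to +41.5, width 54; guides at both sides and the +x end rise 6, leaning out 30 degrees. A level board cannot pass the lip: tilt it 10 to 20 degrees going in or out. Nothing clips it. Any board, any nest
- nest2 (a point): centre of a nest, on the deck, axes as the fixture's; nests are 72 apart, nest1 at +y. A board fully home has its origin here, axes parallel, contact edge (-x) under the lip. Clear inside: x -41.5 to +41.5, width 54; guides at both sides and the +x end rise 6, leaning out 30 degrees. A level board cannot pass the lip: tilt it 10 to 20 degrees going in or out. Nothing clips it. Any board, any nest
- nest3 (a point): centre of a nest, on the deck, axes as the fixture's; nests are 72 apart, nest1 at +y. A board fully home has its origin here, axes parallel, contact edge (-x) under the lip. Clear inside: x -41.5 to +41.5, width 54; guides at both sides and the +x end rise 6, leaning out 30 degrees. A level board cannot pass the lip: tilt it 10 to 20 degrees going in or out. Nothing clips it. Any board, any nest
- nest4 (a point): centre of a nest, on the deck, axes as the fixture's; nests are 72 apart, nest1 at +y. A board fully home has its origin here, axes parallel, contact edge (-x) under the lip. Clear inside: x -41.5 to +41.5, width 54; guides at both sides and the +x end rise 6, leaning out 30 degrees. A level board cannot pass the lip: tilt it 10 to 20 degrees going in or out. Nothing clips it. Any board, any nest
- start_top (a point): middle of the top of the start button, a round steel push button 28 across at the front right corner of the fixture (its -x, -y corner); its top stands 22 above the deck when up; it is pressed straight down
- start (a joint): travel of the start button, m: 0 up, 0.006 fully down; spring return, about 5 N holds it fully down
- tray: shallow black tray fixed on the bench to the robot's right, 290 (x) x 190 (y) outside, walls 4 thick and 16 high, floor 4 thick, undivided. Origin: centre of the underside
- tray_in (a point): centre of the tray's inner floor; the inside is 282 (x) x 182 (y), the rim 12 above this point
- meter: hand-held multimeter, grey, 150 x 75 x 36, lying behind the fixture; origin: on the bench under about its middle; long along its x; not part of the job
- spool: small reel of solder standing on its flange, 54 across, 40 high; origin: centre of its underside; not part of the job
- cutters: side cutters with red grips, 130 long, 12 high; origin: on the bench under about its middle; long along its x; not part of the job
- perfboard: bare tan strip board with copper tracks and no parts on it, 100 x 70 x 3; origin: centre of its underside; not part of the job
- pump: aluminium desoldering pump lying down, 190 long, 20 across; origin: on the bench under about its middle; long along its x; not part of the job
- tin: round steel tip-cleaner tin with brass wool, 62 across, 28 high; origin: centre of its underside; not part of the job
- pot: empty white plastic pot, 64 across, 50 high; origin: centre of its underside; not part of the job

How it is judged (in metres and radians):
On the way, in this order (a step that is already met when the one before it is completed fails the run):
1. every board lies home in a nest, contact edge under the lip, flat on the deck (((distance between board1 and nest1 below 0.006 m and x of board1_edge in the frame of nest1 below -0.035 m and angle between board1's own z axis and vertical below 0.035 rad) or (distance between board1 and nest2 below 0.006 m and x of board1_edge in the frame of nest2 below -0.035 m and angle between board1's own z axis and vertical below 0.035 rad) or (distance between board1 and nest3 below 0.006 m and x of board1_edge in the frame of nest3 below -0.035 m and angle between board1's own z axis and vertical below 0.035 rad) or (distance between board1 and nest4 below 0.006 m and x of board1_edge in the frame of nest4 below -0.035 m and angle between board1's own z axis and vertical below 0.035 rad)) and ((distance between board2 and nest1 below 0.006 m and x of board2_edge in the frame of nest1 below -0.035 m and angle between board2's own z axis and vertical below 0.035 rad) or (distance between board2 and nest2 below 0.006 m and x of board2_edge in the frame of nest2 below -0.035 m and angle between board2's own z axis and vertical below 0.035 rad) or (distance between board2 and nest3 below 0.006 m and x of board2_edge in the frame of nest3 below -0.035 m and angle between board2's own z axis and vertical below 0.035 rad) or (distance between board2 and nest4 below 0.006 m and x of board2_edge in the frame of nest4 below -0.035 m and angle between board2's own z axis and vertical below 0.035 rad)) and ((distance between board3 and nest1 below 0.006 m and x of board3_edge in the frame of nest1 below -0.035 m and angle between board3's own z axis and vertical below 0.035 rad) or (distance between board3 and nest2 below 0.006 m and x of board3_edge in the frame of nest2 below -0.035 m and angle between board3's own z axis and vertical below 0.035 rad) or (distance between board3 and nest3 below 0.006 m and x of board3_edge in the frame of nest3 below -0.035 m and angle between board3's own z axis and vertical below 0.035 rad) or (distance between board3 and nest4 below 0.006 m and x of board3_edge in the frame of nest4 below -0.035 m and angle between board3's own z axis and vertical below 0.035 rad)) and ((distance between board4 and nest1 below 0.006 m and x of board4_edge in the frame of nest1 below -0.035 m and angle between board4's own z axis and vertical below 0.035 rad) or (distance between board4 and nest2 below 0.006 m and x of board4_edge in the frame of nest2 below -0.035 m and angle between board4's own z axis and vertical below 0.035 rad) or (distance between board4 and nest3 below 0.006 m and x of board4_edge in the frame of nest3 below -0.035 m and angle between board4's own z axis and vertical below 0.035 rad) or (distance between board4 and nest4 below 0.006 m and x of board4_edge in the frame of nest4 below -0.035 m and angle between board4's own z axis and vertical below 0.035 rad))), for 0.4 s.
2. the start button is pressed fully down with every board home (all of step 1 and value of joint start above 0.005 m), for 0.1 s.
3. the start button is let up again with every board still home (all of step 1 and value of joint start below 0.001 m), for 0.2 s.
At the end, for the whole second after the job is handed in: every board lies flat (within 0.05 rad) and component side up on the tray's floor, not on another board or the rim, at rest, and the start button is up; home in a nest means within 6 mm of the nest's centre, contact edge under the lip, level within 0.035 rad; fully down means 5 of its 6 mm (x of board1 in the frame of tray_in between -0.116 and 0.116 m and y of board1 in the frame of tray_in between -0.066 and 0.066 m and z of board1 in the frame of tray_in between -0.003 and 0.004 m and angle between each of board1, board2, board3, board4's own z axis and vertical below 0.05 rad and linear speed of each of board1, board2, board3, board4 below 0.02 m/s and x of board2 in the frame of tray_in between -0.116 and 0.116 m and y of board2 in the frame of tray_in between -0.066 and 0.066 m and z of board2 in the frame of tray_in between -0.003 and 0.004 m and x of board3 in the frame of tray_in between -0.116 and 0.116 m and y of board3 in the frame of tray_in between -0.066 and 0.066 m and z of board3 in the frame of tray_in between -0.003 and 0.004 m and x of board4 in the frame of tray_in between -0.116 and 0.116 m and y of board4 in the frame of tray_in between -0.066 and 0.066 m and z of board4 in the frame of tray_in between -0.003 and 0.004 m and value of joint start below 0.001 m); the robot touches nothing.
It fails at once if something else on the bench is shoved more than 40 mm (distance of any of meter, spool, cutters, perfboard, pump, tin, pot from where it was at the start of the episode above 0.04 m).
Of board1, board2, board3, board4 only 3 to 4 are there at a start; the rules pass over those that are not, and their reading is None.
At some moment in a run one of board1, board2, board3, board4 may be knocked a few centimetres aside while the robot is not near it.
Once in a run the grip may slacken for a moment while it holds something.
It also fails if it takes over 210 s, if anything falls off the work surface, if the arm or the gripper's body presses on something with over 40 N, if the wrist force passes 120 N, or if a joint passes its speed limit or range.

## Working session

There is one attempt and no reset: what is moved stays moved. The work goes in short steps, Python scripts to look and compute and a tool call to move; the robot and the scene stay as the last step left them, time stands still between calls to the robot, and variables do not carry over. Pictures are saved under pics/ and viewed, at most 14 in all, crops included, and the job is handed in when it is done.

Besides the shell and the picture viewer there is one more tool, called as name(argument=value, ...), one argument or row to a line, values as JSON. carry_out: Moves the arm, as the interface text tells. Its arguments: {"type":"object","properties":{"translation":{"type":"array"},"twist":{"type":"array"},"gripper":{"type":"number"},"squeeze":{"type":"number"}},"required":["translation","twist"]}

```bash
mkdir -p pics
cat > h.py <<'E'
import numpy as np,cv2
from cell import status,grab_frame,camera_params,ctrl
def snap(n,out=None):
    p=camera_params(n); im,d=grab_frame(n)
    if out: cv2.imwrite('pics/'+out,im[:,:,::-1])
    return im,d,p
def rays(p,uv):
    f=200/np.tan(np.radians(p['vertical_fov'])/2)
    uv=np.atleast_2d(uv).astype(float)
    c=np.c_[(uv[:,0]-p['cx'])/f,-(uv[:,1]-p['cy'])/f,-np.ones(len(uv))]
    E=np.array(p['extrinsics']);R,t=E[:3,:3],E[:3,3]
    return -R.T@t,c@R
def onplane(p,uv,z):
    o,r=rays(p,uv); return o+r*((z-o[2])/r[:,2])[:,None]
def cloud(p,d):
    v,u=np.mgrid[0:400,0:640]; o,r=rays(p,np.c_[u.ravel(),v.ravel()])
    return (o+r*d.ravel()[:,None]).reshape(400,640,3)
def proj(p,P):
    E=np.array(p['extrinsics']);P=np.atleast_2d(P);c=P@E[:3,:3].T+E[:3,3]
    f=200/np.tan(np.radians(p['vertical_fov'])/2)
    return np.c_[p['cx']-f*c[:,0]/c[:,2],p['cy']+f*c[:,1]/c[:,2]]
E
python3 - <<'E'
from h import *
for n in ('scene','side','wrist'):
    im,d,p=snap(n,n+'0.png'); print(n,{k:(np.round(v,3).tolist()) if k=='extrinsics' else v for k,v in p.items()}, (d>0).mean())
s=status.sense();print(s,ctrl.hold_point_z, dir(ctrl))
E
```

```text
scene {'vertical_fov': 55.61594944978384, 'cx': 319.39832694609396, 'cy': 198.6799466672529, 'extrinsics': [[-0.295, 0.956, -0.005, 0.152], [-0.782, -0.238, 0.576, 0.393], [0.549, 0.174, 0.817, -1.341], [0.0, 0.0, 0.0, 1.0]]} 0.99614453125
side {'vertical_fov': 42.40660444407892, 'cx': 322.1510880046001, 'cy': 199.65865975490004, 'extrinsics': [[0.935, -0.355, 0.019, -0.499], [0.17, 0.493, 0.853, -0.157], [-0.312, -0.794, 0.522, -1.373], [0.0, 0.0, 0.0, 1.0]]} 0.99592578125
wrist {'vertical_fov': 63.218388655170386, 'cx': 316.1609708824882, 'cy': 195.37565179673874, 'extrinsics': [[0.235, 0.972, -0.002, -0.624], [-0.938, 0.226, -0.264, 0.035], [-0.256, 0.064, 0.965, -0.379], [0.0, 0.0, 0.0, 1.0]]} 0.99614453125
{'time_s': 0.15, 'joints': array([ 7.53417455e+01,  2.42769824e+01,  9.34199725e+01, -4.66257026e-04,
        6.23708341e+01, -1.08712912e+00]), 'joint_vel': array([-0.1436347 , -0.05221147, -0.10515123, -0.06957781, -0.06223356,
       -0.04042165]), 'tau': array([ 8.60254149e-04, -5.57766008e+01, -2.82018417e+01,  1.06506050e-04,
        4.83039083e-03, -1.07270225e-05]), 'eef_pos': array([0.14651582, 0.60716463, 0.23070544]), 'tcp_rot': array([[-9.72080263e-01,  2.34648410e-01, -2.92422474e-04],
       [ 2.34648592e-01,  9.72079587e-01, -1.14645718e-03],
       [ 1.52435634e-05, -1.18306492e-03, -9.99999300e-01]]), 'force': array([ 0.78430384,  0.11270476, -0.50309041]), 'torque': array([-0.01763912, -0.01629696,  0.00481143]), 'grasp_force': 0.0, 'gripper_width': 1.0003253635173608} 0.0187 ['Unreachable', '__class__', '__delattr__', '__dict__', '__dir__', '__doc__', '__eq__', '__format__', '__ge__', '__getattribute__', '__getstate__', '__gt__', '__hash__', '__init__', '__init_subclass__', '__le__', '__lt__', '__module__', '__ne__', '__new__', '__reduce__', '__reduce_ex__', '__repr__', '__setattr__', '__sizeof__', '__str__', '__subclasshook__', '__weakref__', 'hold_point_z']
```

View pics/scene0.png

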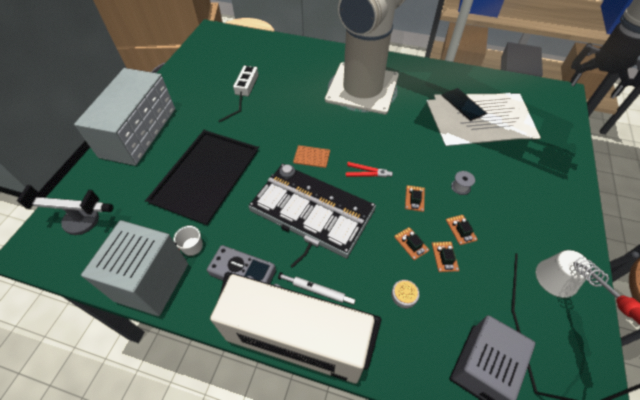

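View pics/side0.png

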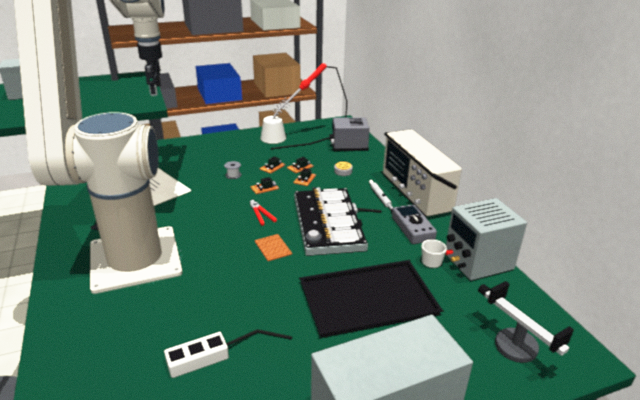

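The scene view shows four boards around (415,198), (462,229), (412,242) and (446,256). The fixture is at about (312,208) with the button at (288,171), and the tray is at about (204,176). The side view agrees.

Run:
```python
from h import *
im,d,p=snap('scene')
C=cloud(p,d); hsv=cv2.cvtColor(im,cv2.COLOR_RGB2HSV)
print('hsv board',hsv[205,408],hsv[198,415])
m=((hsv[...,0]<25)&(hsv[...,1]>110)&(hsv[...,2]>90)&(abs(C[...,2])<.05)&(C[...,0]<1)).astype(np.uint8)
m=cv2.morphologyEx(m,cv2.MORPH_CLOSE,np.ones((9,9)))
n,l,st,ce=cv2.connectedComponentsWithStats(m)
for i in range(1,n):
    if st[i,4]>60: 
        q=onplane(p,ce[i],.005)[0]; b=(l==i)&(C[...,2]>.022)&(C[...,2]<.04)
        q2=np.median(C[b],0) if b.sum()>5 else None
        print(st[i],ce[i].round(),q.round(3),q2)
pts={'fixFR':(290,163),'fixFRdeck':(376,208),'fl':(345,253),'br':(250,207),'btn':(288,171)}
for k,v in pts.items(): print(k,onplane(p,v,.03 if k!='btn' else .052)[0].round(3))
for v in [(207,131),(258,149),(208,223),(149,180)]: print('tray',onplane(p,v,.016)[0].round(3), C[v[1],v[0]].round(3))
for v in [(312,155),(370,170),(464,180),(405,292),(189,240)]: print(C[v[1],v[0]].round(3))
```

```text
hsv board [ 11 157 196] [71 52 39]
[294 146  36  21 598] [311. 156.] [ 0.363 -0.072  0.005] None
[345 162  33  15 367] [360. 170.] [0.373 0.081 0.005] None
[405 186  20  25 287] [414. 198.] [0.428 0.25  0.005] [0.41967461 0.26041233 0.03011131]
[ 395  215   82   57 1126] [437. 244.] [0.556 0.328 0.005] [0.57602112 0.33991359 0.02799138]
[395 282  22  21 362] [406. 292.] [0.706 0.274 0.005] [0.71520724 0.27171151 0.02594448]
fixFR [ 0.427 -0.116  0.03 ]
fixFRdeck [0.509 0.156 0.03 ]
fl [0.662 0.111 0.03 ]
br [ 0.604 -0.167  0.03 ]
btn [ 0.474 -0.104  0.052]
tray [ 0.368 -0.417  0.016] [ 0.366 -0.418  0.014]
tray [ 0.392 -0.233  0.016] [ 0.379 -0.241  0.   ]
tray [ 0.675 -0.259  0.016] [ 0.667 -0.267 -0.   ]
tray [ 0.594 -0.486  0.016] [ 0.585 -0.498  0.001]
[ 0.356 -0.073  0.003]
[0.362 0.11  0.002]
[0.354 0.369 0.04 ]
[0.716 0.27  0.025]
[ 0.731 -0.289  0.004]
```

View pics/wrist0.png

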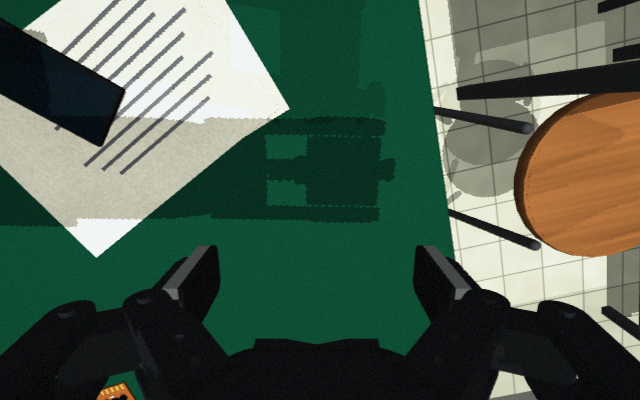

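carry_out(
  translation=[
    [3.3,-3.3,0.5],
    [3.3,-3.3,0.5],
    [3.3,-3.3,0.5],
    [3.3,-3.3,0.5],
    [3.3,-3.3,0.5],
    [3.3,-3.3,0.5],
    [3.3,-3.3,0.5],
    [3.3,-3.3,0.5],
    [3.3,-3.3,0.5],
    [3.3,-3.3,0.5],
    [3.3,-3.3,0.5],
    [3.3,-3.3,0.5],
    [3.3,-3.3,0.5],
    [3.3,-3.3,0.5],
    [0,0,0],
    [0,0,0],
  ],
  twist=[
    [0,0,-0.057],
    [0,0,-0.057],
    [0,0,-0.057],
    [0,0,-0.057],
    [0,0,-0.057],
    [0,0,-0.057],
    [0,0,-0.057],
    [0,0,-0.057],
    [0,0,-0.057],
    [0,0,-0.057],
    [0,0,-0.057],
    [0,0,-0.057],
    [0,0,-0.057],
    [0,0,-0.057],
    [0,0,0],
    [0,0,0],
  ],
)

```text
time_s: 2.2
eef_pos: [0.608, 0.1456, 0.3008]
tcp_rot: [[-0.511, 0.86, -0.001], [0.86, 0.511, 0.0], [0.001, -0.001, -1.0]]
force: [-0.6, 0.2, -0.5]
gripper_width: 1.0
grasp_force: 0.0
```

Run:
```python
from h import *
im,d,p=snap('wrist','wrist1.png')
np.savez('w1.npz',im=im,d=d,**{k:np.array(v) for k,v in p.items()})
s=status.sense();print(s['eef_pos'],s['joints'].round(1))
```

```text
[0.60768159 0.14609767 0.30087165] [ 12.4  20.4  89.6   0.   70.1 -18.3]
```

View pics/wrist1.png

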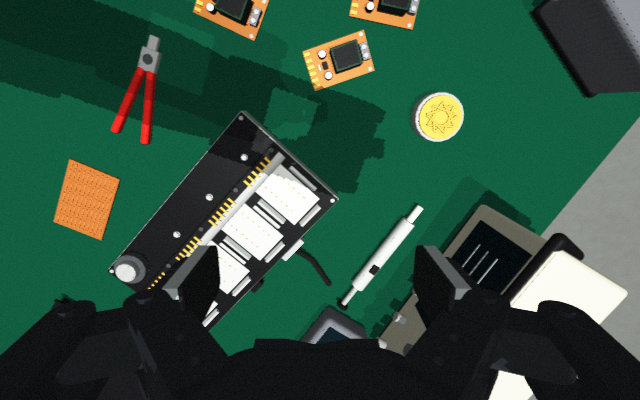

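The wrist view shows the fixture with corners at about (245,112), (338,200) and (110,270), and the button at (127,270). The boards are at (335,60), (385,5) and (230,12), with their fingers to the image left.

carry_out(
  translation=[
    [-2.5,4.3,0],
    [-2.5,4.3,0],
    [-2.5,4.3,0],
    [-1.5,3,0],
    [0,0,0],
    [0,0,0],
    [0,0,0],
  ],
  twist=[
    [0,0,0],
    [0,0,0],
    [0,0,0],
    [0,0,0],
    [0,0,0],
    [0,0,0],
    [0,0,0],
  ],
)

```text
time_s: 3.12
eef_pos: [0.5188, 0.3038, 0.3013]
tcp_rot: [[-0.51, 0.86, -0.0], [0.86, 0.51, -0.0], [-0.0, -0.0, -1.0]]
force: [-0.5, -0.4, -0.3]
gripper_width: 0.999
grasp_force: 0.0
```

```bash
cat >> h.py <<'E'
def boards(im,d,p,zb=0.0,zlo=.022,zhi=.036):
    """tan components -> rect at board top (zb+3mm); transformer sign from cloud"""
    C=cloud(p,d); hsv=cv2.cvtColor(im,cv2.COLOR_RGB2HSV)
    tan=(hsv[...,0]<22)&(hsv[...,1]>110)&(hsv[...,2]>120)
    dark=(hsv[...,2]<75)&(hsv[...,1]<140)
    tr=((C[...,2]>zb+.025)&(C[...,2]<zb+.034)).astype(np.uint8)
    out=[]
    m=cv2.morphologyEx(tr,cv2.MORPH_OPEN,np.ones((5,5)))
    n,l,st,ce=cv2.connectedComponentsWithStats(m)
    for i in range(1,n):
        if st[i,4]<150: continue
        P=C[l==i]; c=P.mean(0)
        (cx,cy),(w,h),a=cv2.minAreaRect((P[:,:2]*1000).astype(np.float32))
        if not(20<w<45 and 20<h<45): continue
        # tan pixels near it, on board plane
        v,u=np.nonzero(tan); Q=onplane(p,np.c_[u,v],zb+.003)
        k=np.hypot(Q[:,0]-c[0],Q[:,1]-c[1])<.06; Q=Q[k][:,:2]
        if len(Q)<100: continue
        g=c[:2]-Q.mean(0)
        out.append((np.array([cx,cy])/1000,(w,h,a),g,c))
    return out
E
python3 - <<'E'
from h import *
im,d,p=snap('wrist','wrist2.png')
for b in boards(im,d,p): print([np.round(x,4) for x in b], proj(p,b[3]).round())
w=np.load('w1.npz')
pw={k:w[k] for k in w.files}
for n,uv,z in [('c-+',(245,112),.03),('c++',(338,200),.03),('btn',(127,270),.052),('c--',(110,270),.03)]: print(n,onplane(pw,uv,z)[0].round(4))
E
```

```text
[array([0.4969, 0.3884]), array([31.8533, 27.9008, 31.1268]), array([-0.0032,  0.0175]), array([0.4969, 0.3882, 0.0298])] [[336.  91.]]
[array([0.5905, 0.3547]), array([33.4485, 27.9621, 20.4135]), array([0.0247, 0.0151]), array([0.5899, 0.3546, 0.0297])] [[384. 154.]]
[array([0.4329, 0.2522]), array([33.009 , 27.9641,  7.084 ]), array([ 0.0128, -0.0012]), array([0.4333, 0.2522, 0.0299])] [[238. 161.]]
[array([0.575 , 0.2708]), array([32.8271, 28.1737, 49.317 ]), array([ 0.0079, -0.0209]), array([0.5745, 0.2713, 0.0298])] [[340. 202.]]
c-+ [0.502  0.1521 0.03  ]
c++ [0.6597 0.1146 0.03  ]
btn [ 0.4646 -0.1068  0.052 ]
c-- [ 0.4378 -0.1365  0.03  ]
```

View pics/wrist2.png

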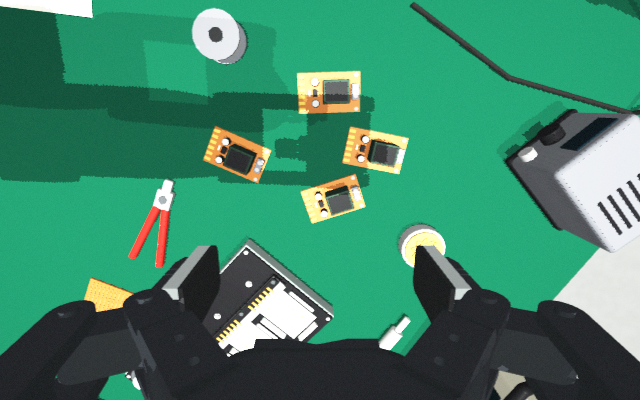

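The four boards show at (336,91), (384,154), (238,161) and (340,202), each with its fingers to the image left. That settles their yaws at about 31, 20, 7 and 49°. Next I use the height profile from the earlier view to fix the nest frame.

Run:
```python
from h import *
w=np.load('w1.npz'); p={k:w[k] for k in w.files}; C=cloud(p,w['d'])
yaw=np.radians(-12.8); c=np.array([.5525,-.011]); R=np.array([[np.cos(yaw),-np.sin(yaw)],[np.sin(yaw),np.cos(yaw)]])
F=(C[...,:2]-c)@R*1000; Z=C[...,2]*1000
v,u=np.mgrid[0:400,0:640]; ok=~((v>230)&((u<235)|(u>410)))
def prof(axis,lo,hi,s,e,st):
    r=[]
    for a in np.arange(s,e,st):
        k=ok&(F[...,axis]>=a)&(F[...,axis]<a+st)&(F[...,1-axis]>lo)&(F[...,1-axis]<hi)&(Z>-5)&(Z<80)
        r.append(f"{a:.0f}:{np.median(Z[k]):.1f}" if k.sum()>2 else f"{a:.0f}:-")
    print(' '.join(r))
for yc in (108,36): print('x prof at y',yc); prof(0,yc-18,yc+18,-92,92,2)
print('y prof at x 0..40'); prof(1,15,45,0,156,2)
# yaw: right (-x) edge location of box per y slice (deck z>20)
for ax,sl in ((0,range(-130,140,30)),(1,range(-75,80,25))):
    for a in sl:
        k=ok&(abs(F[...,1-ax]-a)<6)&(Z>24)&(Z<34)&(abs(F[...,ax])<170)
        if k.sum()>20: print('xy'[ax],'edges at',a,np.percentile(F[...,ax][k],[.5,99.5]).round(1))
k=(Z>47)&(Z<58)&(F[...,0]<-40)&(F[...,1]<-80)&(abs(F[...,0])<100)&(abs(F[...,1])<170)
print('btn',F[k].mean(0),F[k].min(0),F[k].max(0),Z[k].mean())
hsv=cv2.cvtColor(w['im'],cv2.COLOR_RGB2HSV)
```

```text
x prof at y 108
-92:24.9 -90:29.5 -88:30.1 -86:29.6 -84:29.8 -82:29.9 -80:29.7 -78:29.8 -76:29.8 -74:29.7 -72:29.7 -70:30.0 -68:29.7 -66:29.6 -64:29.7 -62:29.4 -60:29.5 -58:29.6 -56:30.0 -54:29.9 -52:30.1 -50:29.8 -48:29.5 -46:29.8 -44:29.6 -42:29.7 -40:29.6 -38:29.8 -36:30.5 -34:41.9 -32:41.7 -30:41.9 -28:42.1 -26:41.8 -24:41.6 -22:39.9 -20:39.7 -18:39.2 -16:39.6 -14:40.9 -12:38.6 -10:29.9 -8:30.0 -6:30.2 -4:30.2 -2:29.9 0:30.0 2:30.0 4:29.6 6:30.0 8:30.2 10:30.1 12:30.2 14:30.2 16:30.0 18:30.1 20:30.0 22:30.1 24:30.1 26:30.2 28:30.0 30:30.2 32:29.8 34:29.8 36:29.8 38:30.1 40:30.1 42:30.1 44:30.1 46:30.3 48:30.1 50:30.1 52:30.1 54:30.0 56:30.0 58:29.9 60:30.6 62:34.3 64:35.1 66:34.1 68:29.7 70:29.6 72:29.8 74:29.9 76:29.0 78:24.7 80:- 82:- 84:-0.1 86:-0.7 88:-0.2 90:-0.2
x prof at y 36
-92:24.1 -90:25.4 -88:30.1 -86:29.8 -84:29.8 -82:29.9 -80:29.7 -78:29.7 -76:29.7 -74:29.7 -72:29.5 -70:29.7 -68:29.8 -66:29.8 -64:30.0 -62:29.7 -60:29.9 -58:30.0 -56:29.7 -54:30.1 -52:29.9 -50:30.1 -48:30.0 -46:30.0 -44:29.7 -42:29.6 -40:29.4 -38:29.6 -36:29.7 -34:41.5 -32:41.6 -30:42.0 -28:41.7 -26:4
[... 913 characters left out ...]
0.1 108:29.9 110:29.9 112:30.1 114:30.3 116:30.2 118:29.8 120:29.7 122:30.1 124:30.2 126:30.1 128:30.1 130:29.7 132:30.5 134:34.3 136:35.0 138:33.3 140:29.7 142:29.8 144:28.8 146:15.6 148:-0.7 150:-0.4 152:-0.5 154:-0.5
x edges at -40 [-88.9  78.4]
x edges at -10 [-88.8  79.2]
x edges at 20 [-89.1  78.9]
x edges at 50 [-89.5  77. ]
x edges at 80 [-89.6  77. ]
x edges at 110 [-90.   77.7]
y edges at -75 [-57.4 145.2]
y edges at -50 [-34.7 145.4]
y edges at -25 [140.8 146.7]
y edges at 0 [ 12.4 146.2]
y edges at 25 [ -5.6 146.6]
y edges at 50 [-37.3 146.6]
y edges at 75 [-64.9 146.7]
btn [ -63.53859889 -116.29855561] [ -77.0525086  -131.21415563] [ -49.95804387 -104.22768558] 51.35016467272187
```

carry_out(
  translation=[
    [0.51,-0.3,-1.6],
    [0.51,-0.3,-1.6],
    [0.51,-0.3,-1.6],
    [0.51,-0.3,-1.6],
    [0.51,-0.3,-1.6],
    [0.51,-0.3,-1.6],
    [0.51,-0.3,-1.6],
    [0.51,-0.3,-1.6],
    [0.51,-0.3,-1.6],
    [0.51,-0.3,-1.6],
    [0.51,-0.3,-1.6],
    [0,0,-3],
    [0,0,-3],
    [0,0,-3],
    [0,0,-3],
    [0,0,0],
    [0,0,0],
  ],
  twist=[
    [0,0,0.172],
    [0,0,0.172],
    [0,0,0.172],
    [0,0,0.172],
    [0,0,0.172],
    [0,0,0.172],
    [0,0,0.172],
    [0,0,0.172],
    [0,0,0.172],
    [0,0,0.172],
    [0,0,0.172],
    [0,0,0],
    [0,0,0],
    [0,0,0],
    [0,0,0],
    [0,0,0],
    [0,0,0],
  ],
  gripper=5,
)

```text
time_s: 5.3
eef_pos: [0.5755, 0.2713, 0.0062]
tcp_rot: [[-0.655, -0.756, 0.001], [-0.756, 0.655, 0.0], [-0.001, -0.0, -1.0]]
force: [0.5, 0.5, 0.2]
gripper_width: 0.583
grasp_force: 0.0
```

carry_out(
  translation=[
    [0,0,0],
    [0,0,0],
    [0,0,0],
    [0,0,0],
  ],
  twist=[
    [0,0,0],
    [0,0,0],
    [0,0,0],
    [0,0,0],
  ],
  gripper=0,
  squeeze=70,
)

```text
time_s: 5.8
eef_pos: [0.5759, 0.272, 0.0071]
tcp_rot: [[-0.655, -0.756, 0.003], [-0.756, 0.655, 0.001], [-0.003, -0.001, -1.0]]
force: [0.3, -1.7, 6.4]
gripper_width: 0.31
grasp_force: 69.9
```

carry_out(
  translation=[
    [0,0,4],
    [0,0,4],
    [0,0,4],
    [0.49,-2.37,-0.2],
    [0.49,-2.37,-0.2],
    [0.49,-2.37,-0.2],
    [0.49,-2.37,-0.2],
    [0.49,-2.37,-0.2],
    [0.49,-2.37,-0.2],
    [0.49,-2.37,-0.2],
    [0.49,-2.37,-0.2],
    [0,0,-1.8],
    [0,0,-1.8],
    [0,0,0],
    [0,0,0],
    [0,0,0],
  ],
  twist=[
    [0,0,0],
    [0,0,0],
    [0,0,0],
    [0,0,-0.134],
    [0,0,-0.134],
    [0,0,-0.134],
    [0,0,-0.134],
    [0,0,-0.134],
    [0,0,-0.134],
    [0,0,-0.134],
    [0,0,-0.134],
    [-0.028,-0.128,0],
    [-0.028,-0.128,0],
    [0,0,0],
    [0,0,0],
    [0,0,0],
  ],
)

```text
time_s: 7.8
eef_pos: [0.6158, 0.082, 0.0747]
tcp_rot: [[-0.943, 0.214, 0.255], [0.206, 0.977, -0.055], [-0.261, 0.001, -0.965]]
force: [-0.9, 0.5, -2.0]
gripper_width: 0.312
grasp_force: 74.1
```

```bash
cat >> h.py <<'E'
Fyaw=np.radians(-12.33); FR=np.array([[np.cos(Fyaw),-np.sin(Fyaw)],[np.sin(Fyaw),np.cos(Fyaw)]])
N=[np.array([.5948,.0868])-i*.072*FR[:,1] for i in range(4)]
def infix(P,n): # world (..,3) -> nest frame mm, z above deck
    P=np.asarray(P); return np.concatenate([(P[...,:2]-N[n-1])@FR,P[...,2:]-.03],-1)*1000
def tcpinfo(n):
    s=status.sense(); R=np.array(s['tcp_rot']); 
    Rf=np.eye(3);Rf[:2,:2]=FR
    Q=Rf.T@R; th=np.degrees(np.arctan2(-Q[2,0],-Q[2,2])) 
    print('t',s['time_s'],'tcp nest',infix(np.array(s['eef_pos']),n).round(1),'tool x',Q[:,0].round(3),'y',Q[:,1].round(3),'w',round(float(s['gripper_width'])*85.4,1),'F',np.round(s['force'],1),'gf',s['grasp_force'],'j',np.round(s['joints'],0))
E
python3 - <<'E'
from h import *
tcpinfo(1); im,d,p=snap('wrist','w3.png'); np.savez('w3.npz',im=im,d=d,**{k:np.array(v) for k,v in p.items()})
E
```

```text
t 7.8 tcp nest [21.6 -0.2 44.7] tool x [-0.965  0.    -0.261] y [0.    1.    0.001] w 26.6 F [-0.9  0.5 -2. ] gf 74.1046929359436 j [  9.  32. 108. -13.  26. -58.]
```

View pics/w3.png

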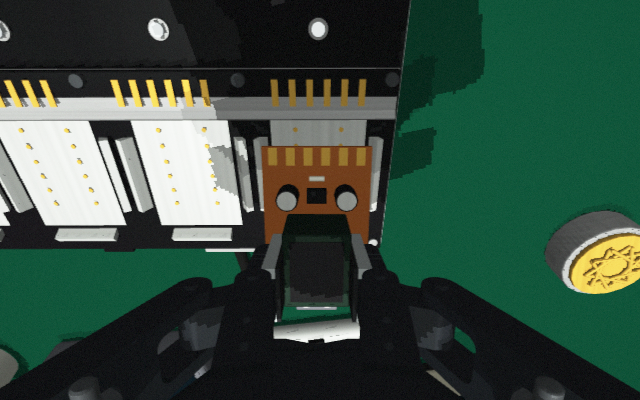

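The view shows the board held square, with its contact edge at row 147 (columns 262–371) and the lip at rows 97–120 above it.

```bash
cat >> h.py <<'E'
def edge(n,im,d,p):
    """held board contact edge & lip in nest frame n (tool x = -fixture x)"""
    C=infix(cloud(p,d),n); hsv=cv2.cvtColor(im,cv2.COLOR_RGB2HSV)
    tan=(hsv[...,0]<25)&(hsv[...,1]>90)&(hsv[...,2]>70)
    tan[:, :200]=0; tan[:,440:]=0; tan[260:]=0
    tan[C[...,2]<2]=0; tan&=abs(C[...,1])<40; 
    m=cv2.morphologyEx(tan.astype(np.uint8),cv2.MORPH_OPEN,np.ones((5,5)))
    n_,l,st,ce=cv2.connectedComponentsWithStats(m); i=1+np.argmax(st[1:,4]); B=C[l==i]
    k=B[:,0]<np.percentile(B[:,0],12)
    print('board edge x',np.percentile(B[:,0],[.5,2]).round(1),'z',np.median(B[k,2]).round(1),'y',np.percentile(B[k,1],[1,99]).round(1))
    A=np.c_[B,np.ones(len(B))]; 
    f=np.linalg.lstsq(np.c_[B[:,:2],np.ones(len(B))],B[:,2],rcond=None)[0]; 
    r=abs(np.c_[B[:,:2],np.ones(len(B))]@f-B[:,2])<1.5
    f=np.linalg.lstsq(np.c_[B[r,:2],np.ones(r.sum())],B[r,2],rcond=None)[0]
    print('slope deg x,y',np.degrees(np.arctan(f[:2])).round(2))
    side=[]
    for a in (0,1): 
        s=[]
        xs=np.arange(np.percentile(B[:,0],5),np.percentile(B[:,0],95),2)
        for x in xs:
            q=B[abs(B[:,0]-x)<1]; s.append(np.percentile(q[:,1],[1,99][a]) if len(q)>10 else np.nan)
        s=np.array(s); o=~np.isnan(s); side.append(np.degrees(np.polyfit(xs[o],s[o],1)[0]))
    print('side yaw',np.round(side,1))
    L=(abs(C[...,1])<150)&(C[...,2]>7.5)&(C[...,2]<16)&(C[...,0]<-20)&(C[...,0]>-70)&~cv2.dilate(m,np.ones((9,9))).astype(bool)
    for lo,hi in ((-100,-40),(-24,24)):
        k=L&(C[...,1]>lo)&(C[...,1]<hi)
        if k.sum()>20: print('bar/lip x range',lo,np.percentile(C[k][:,0],[1,99]).round(1),'z',np.percentile(C[k][:,2],[5,95]).round(1))
E
python3 - <<'E'
from h import *
w=np.load('w3.npz'); p={k:w[k] for k in w.files}; edge(1,w['im'],w['d'],p)
C=infix(cloud(p,w['d']),1)
for v in range(90,152,3): print(v,C[v,330].round(1),C[v,160].round(1))
for u in range(225,275,3): print(u,C[140,u].round(1))
for u in range(365,400,3): print(u,C[140,u].round(1))
E
```

```text
board edge x [-24.7 -24.2] z 27.9 y [-24.3  24. ]
slope deg x,y [8.53 0.24]
side yaw [-2.1  0.5]
bar/lip x range -100 [-54.3 -31. ] z [ 8.6 12.8]
bar/lip x range -24 [-54.6 -31.5] z [ 8.4 12.2]
90 [-45.6   6.   11.5] [-45.8 -71.5  12.4]
93 [-44.5   6.   12.7] [-44.3 -72.1  11.8]
96 [-42.9   6.1  11.6] [-43.  -72.4  11.9]
99 [-41.6   6.1  11.8] [-41.  -73.9   9.4]
102 [-40.5   6.1  13.1] [-39.8 -74.   10. ]
105 [-38.9   6.1  12.2] [-38.2 -74.7   9.3]
108 [-36.6   6.3   9. ] [-36.3 -75.8   7.7]
111 [-35.5   6.3  10.1] [-35.2 -75.6   8.9]
114 [-34.    6.3   9.9] [-33.8 -75.8   9.2]
117 [-32.7   6.3  10.7] [-33.1 -74.9  11.8]
120 [-27.7   6.9  -0.9] [-31.1 -76.1  10.1]
123 [-26.3   6.9  -0.1] [-26.2 -81.6  -0.5]
126 [-24.8   6.9   0.3] [-24.9 -81.7   0.2]
129 [-23.2   6.9   0.2] [-23.  -82.4  -0.5]
132 [-21.3   7.   -0.5] [-21.  -83.3  -1.4]
135 [-19.6   7.   -0.7] [-20.1 -82.7   0.7]
138 [-18.2   7.    0.1] [-17.9 -83.8  -0.9]
141 [-16.7   7.    0.6] [-17.  -83.2   1.3]
144 [-14.5   7.1  -0.7] [-14.8 -84.3  -0.1]
147 [-23.6   6.   26. ] [-12.7 -85.1  -0.9]
150 [-22.6   5.9  27.3] [-10.8 -85.8  -1.3]
225 [-17.1 -49.   -0. ]
228 [-17.  -47.5  -0.3]
231 [-16.8 -46.   -0.7]
234 [-16.9 -44.3  -0.4]
237 [-18.8 -41.4   4.5]
240 [-18.9 -39.8   4.7]
243 [-18.7 -38.3   4.3]
246 [-16.9 -37.9  -0.4]
249 [-16.8 -36.4  -0.8]
252 [-17.2 -34.5   0.3]
255 [-18.6 -32.1   4.1]
258 [-18.5 -30.7   3.8]
261 [-18.6 -29.    4.1]
264 [-17.9 -27.8   2.2]
267 [-16.7 -26.7  -1. ]
270 [-17.2 -24.9   0.3]
273 [-16.7 -23.5  -1.1]
365 [-16.8  25.8  -0.7]
368 [-16.5  27.6  -1.4]
371 [-17.5  28.7   1.2]
374 [-18.3  29.9   3.4]
377 [-18.7  31.2   4.5]
380 [-19.   32.7   5.1]
383 [-18.1  34.7   2.8]
386 [-16.7  37.1  -0.8]
389 [-17.2  38.5   0.3]
392 [-16.8  40.3  -0.5]
395 [ -5.5  49.5 -30.5]
398 [ -5.6  51.4 -30.3]
```

carry_out(
  translation=[
    [-0.11,0.04,-0.72],
    [-0.11,0.04,-0.72],
    [-0.11,0.04,-0.72],
    [-0.365,0.08,-0.085],
    [-0.365,0.08,-0.085],
    [-0.365,0.08,-0.085],
    [0,0,0],
    [0,0,0],
  ],
  twist=[
    [0,0,0],
    [0,0,0],
    [0,0,0],
    [0,0,0],
    [0,0,0],
    [0,0,0],
    [0,0,0],
    [0,0,0],
  ],
)

```text
time_s: 8.85
eef_pos: [0.5996, 0.0856, 0.0494]
tcp_rot: [[-0.944, 0.213, 0.253], [0.206, 0.977, -0.055], [-0.259, -0.0, -0.966]]
force: [-1.4, 0.4, 0.7]
gripper_width: 0.312
grasp_force: 74.5
```

Run:
```python
from h import *
tcpinfo(1); im,d,p=snap('wrist','w4.png'); edge(1,im,d,p)
```

```text
t 8.85 tcp nest [ 5.  -0.1 19.4] tool x [-0.966 -0.    -0.259] y [-0.  1. -0.] w 26.6 F [-1.4  0.4  0.7] gf 74.52353954315186 j [ 10.  34. 111. -15.  22. -55.]
board edge x [-29.3 -28.8] z 5.9 y [-24.6  24.2]
slope deg x,y [ 6.38 -0.11]
side yaw [-0.5  0.8]
bar/lip x range -100 [-54.5 -32.1] z [ 8.6 12.7]
bar/lip x range -24 [-54.8 -21.2] z [ 8.3 12.8]
```

View pics/w4.png

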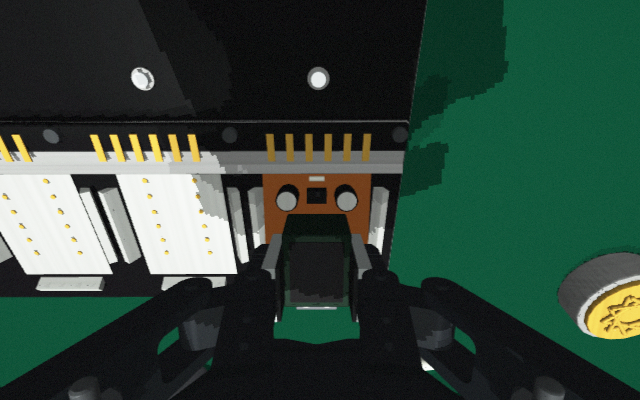

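The contact edge is now hidden under the lip at row 172, centred between the guides, with only about 1 N of force. Lowering the far edge next.

carry_out(
  translation=[
    [0.1,-0.02,-0.29],
    [0.1,-0.02,-0.3],
    [0.1,-0.02,-0.31],
    [0.09,-0.02,-0.31],
    [0,0,0],
    [0,0,0],
    [0,0,0],
  ],
  twist=[
    [0.014,0.064,0],
    [0.014,0.064,0],
    [0.014,0.064,0],
    [0.014,0.064,0],
    [0,0,0],
    [0,0,0],
    [0,0,0],
  ],
)

```text
time_s: 9.78
eef_pos: [0.6037, 0.0847, 0.0371]
tcp_rot: [[-0.977, 0.213, 0.001], [0.213, 0.977, -0.0], [-0.001, 0.0, -1.0]]
force: [0.9, -0.9, -0.8]
gripper_width: 0.308
grasp_force: 74.5
```

Run:
```python
from h import *
tcpinfo(1)
```

```text
t 9.775 tcp nest [ 9.1 -0.1  7.1] tool x [-1.    -0.001 -0.001] y [-0.001  1.     0.   ] w 26.3 F [ 0.9 -0.9 -0.8] gf 74.54784393310547 j [  7.  38. 101.  -0.  41. -71.]
```

carry_out(
  translation=[
    [0,0,-0.03],
    [0,0,0],
    [0,0,0],
    [0,0,1.5],
    [0,0,4],
    [0,0,4.5],
    [1.27,4.6,1],
    [1.27,4.6,1],
    [1.27,4.6,1],
    [1.27,4.6,1],
    [1.27,4.6,1],
    [1.27,4.6,1],
    [0,0,0],
    [0,0,0],
  ],
  twist=[
    [0,0,0],
    [0,0,0],
    [0,0,0],
    [0,0,0],
    [0,0,0],
    [0,0,0],
    [0,0,0.093],
    [0,0,0.093],
    [0,0,0.093],
    [0,0,0.093],
    [0,0,0.093],
    [0,0,0.093],
    [0,0,0],
    [0,0,0],
  ],
  gripper=5,
)

```text
time_s: 11.52
eef_pos: [0.6792, 0.3604, 0.197]
tcp_rot: [[-0.942, -0.336, -0.0], [-0.336, 0.942, -0.001], [0.001, -0.0, -1.0]]
force: [0.7, -0.1, 0.1]
gripper_width: 0.586
grasp_force: 0.0
```

Run:
```python
from h import *
tcpinfo(1); im,d,p=snap('wrist','w5.png')
for b in boards(im,d,p): print([np.round(x,4) for x in b], proj(p,b[3]).round())
print(np.degrees(np.arctan2(*status.sense()['tcp_rot'][[1,0],[0,0]])),status.sense()['eef_pos'])
```

```text
t 11.525 tcp nest [ 24.1 285.3 167. ] tool x [-0.848 -0.53   0.001] y [-0.53   0.848 -0.   ] w 50.0 F [ 0.7 -0.1  0.1] gf 0.0 j [ 27.  38.  74.  -0.  68. -83.]
[array([0.59  , 0.3548]), array([32.8108, 28.046 , 19.5758]), array([0.0209, 0.0094]), array([0.59  , 0.3546, 0.0297])] [[344.  84.]]
-160.39304289854442 [0.67925108 0.35970294 0.19680862]
```

carry_out(
  translation=[
    [-2.23,-0.12,-1.9],
    [-2.23,-0.12,-1.9],
    [-2.23,-0.12,-1.9],
    [-2.23,-0.12,-1.9],
    [0,0,-2.8],
    [0,0,-2.8],
    [0,0,-2.8],
    [0,0,-2.8],
    [0,0,0],
    [0,0,0],
  ],
  twist=[
    [0,0,0],
    [0,0,0],
    [0,0,0],
    [0,0,0],
    [0,0,0],
    [0,0,0],
    [0,0,0],
    [0,0,0],
    [0,0,0],
    [0,0,0],
  ],
)

```text
time_s: 12.82
eef_pos: [0.5911, 0.3554, 0.0098]
tcp_rot: [[-0.942, -0.335, 0.001], [-0.335, 0.942, 0.0], [-0.001, 0.0, -1.0]]
force: [0.9, -0.2, -0.9]
gripper_width: 0.585
grasp_force: 0.0
```

carry_out(
  translation=[
    [0,0,0],
    [0,0,0],
    [0,0,0],
    [0,0,0],
  ],
  twist=[
    [0,0,0],
    [0,0,0],
    [0,0,0],
    [0,0,0],
  ],
  gripper=0,
)

```text
time_s: 13.32
eef_pos: [0.5916, 0.3565, 0.0107]
tcp_rot: [[-0.942, -0.337, 0.002], [-0.337, 0.942, 0.001], [-0.003, 0.0, -1.0]]
force: [0.1, -0.8, 6.5]
gripper_width: 0.311
grasp_force: 70.2
```

carry_out(
  translation=[
    [0,0,4],
    [0,0,4],
    [0,0,4],
    [0.09,-4.91,-0.35],
    [0.09,-4.91,-0.35],
    [0.09,-4.91,-0.35],
    [0.09,-4.91,-0.35],
    [0.09,-4.91,-0.35],
    [0.09,-4.91,-0.35],
    [0.09,-4.91,-0.35],
    [0,0,-1.9],
    [0,0,-1.9],
    [0,0,0],
    [0,0,0],
    [0,0,0],
  ],
  twist=[
    [0,0,0],
    [0,0,0],
    [0,0,0],
    [0,0,-0.08],
    [0,0,-0.08],
    [0,0,-0.08],
    [0,0,-0.08],
    [0,0,-0.08],
    [0,0,-0.08],
    [0,0,-0.08],
    [-0.028,-0.128,0],
    [-0.028,-0.128,0],
    [0,0,0],
    [0,0,0],
    [0,0,0],
  ],
)

```text
time_s: 15.2
eef_pos: [0.5986, 0.0123, 0.0675]
tcp_rot: [[-0.943, 0.215, 0.254], [0.208, 0.977, -0.055], [-0.26, 0.001, -0.966]]
force: [-0.2, 0.7, -2.0]
gripper_width: 0.311
grasp_force: 69.4
```

Run:
```python
from h import *
tcpinfo(2); im,d,p=snap('wrist','w6.png'); edge(2,im,d,p)
for i,b in enumerate(boards(im,d,p,.03)): print(infix(b[3],1).round(1),np.round(b[1],1))
```

```text
t 15.2 tcp nest [19.6  0.  37.5] tool x [-0.966  0.002 -0.26 ] y [0.002 1.    0.001] w 26.6 F [-0.2  0.7 -2. ] gf 69.41827297210693 j [  2.  31. 112. -10.  22. -67.]
board edge x [-26.4 -25.9] z 17.2 y [-24.2  24.4]
slope deg x,y [9.68 0.19]
side yaw [-1.9  0.3]
bar/lip x range -100 [-54.2 -31.1] z [ 8.6 12.7]
bar/lip x range -24 [-54.4 -31.4] z [ 8.5 12.3]
[ 5.9 -1.4 29.4] [28.7 34.1 77.7]
```

carry_out(
  translation=[
    [-0.07,0.02,-0.53],
    [-0.07,0.02,-0.53],
    [0,0,0],
    [0,0,0],
    [0,0,0],
    [0,0,0],
  ],
  twist=[
    [0,0,0],
    [0,0,0],
    [0,0,0],
    [0,0,0],
    [0,0,0],
    [0,0,0],
  ],
)

```text
time_s: 16.0
eef_pos: [0.5955, 0.0127, 0.0558]
tcp_rot: [[-0.943, 0.215, 0.253], [0.208, 0.977, -0.055], [-0.259, 0.0, -0.966]]
force: [-1.0, -0.0, -0.6]
gripper_width: 0.308
grasp_force: 69.4
```

Run:
```python
from h import *
tcpinfo(2)
```

```text
t 16.0 tcp nest [16.5 -0.3 25.8] tool x [-0.966  0.002 -0.259] y [0.002 1.    0.   ] w 26.3 F [-1.  -0.  -0.6] gf 69.42913055419922 j [  2.  33. 112. -10.  21. -67.]
```

carry_out(
  translation=[
    [-0.335,0.09,-0.05],
    [-0.335,0.09,-0.05],
    [-0.335,0.09,-0.05],
    [0,0,0],
    [0,0,0],
    [0,0,0],
  ],
  twist=[
    [0,0,0],
    [0,0,0],
    [0,0,0],
    [0,0,0],
    [0,0,0],
    [0,0,0],
  ],
)

```text
time_s: 16.75
eef_pos: [0.5855, 0.0153, 0.0542]
tcp_rot: [[-0.943, 0.215, 0.253], [0.208, 0.977, -0.055], [-0.259, 0.0, -0.966]]
force: [-0.2, -1.6, -0.9]
gripper_width: 0.31
grasp_force: 69.4
```

Run:
```python
from h import *
tcpinfo(2)
```

```text
t 16.75 tcp nest [ 6.2  0.2 24.2] tool x [-0.966  0.002 -0.259] y [0.002 1.    0.   ] w 26.5 F [-0.2 -1.6 -0.9] gf 69.42848682403564 j [  2.  32. 113. -11.  20. -66.]
```

carry_out(
  translation=[
    [0.1,-0.02,-0.32],
    [0.1,-0.02,-0.33],
    [0.1,-0.02,-0.34],
    [0.09,-0.02,-0.34],
    [0,0,0],
    [0,0,0],
    [0,0,0],
    [0,0,0],
  ],
  twist=[
    [0.014,0.064,0],
    [0.014,0.064,0],
    [0.014,0.064,0],
    [0.014,0.064,0],
    [0,0,0],
    [0,0,0],
    [0,0,0],
    [0,0,0],
  ],
)

```text
time_s: 17.75
eef_pos: [0.5892, 0.0146, 0.0409]
tcp_rot: [[-0.977, 0.215, 0.0], [0.215, 0.977, -0.0], [-0.0, -0.0, -1.0]]
force: [0.4, 0.3, -1.5]
gripper_width: 0.309
grasp_force: 69.6
```

Run:
```python
from h import *
tcpinfo(2)
```

```text
t 17.75 tcp nest [10.   0.2 10.9] tool x [-1.     0.001 -0.   ] y [ 0.001  1.    -0.   ] w 26.4 F [ 0.4  0.3 -1.5] gf 69.63884711265564 j [  0.  37. 103.  -0.  40. -77.]
```

carry_out(
  translation=[
    [0,0,-0.03],
    [0,0,0],
    [0,0,0],
    [0,0,1.5],
    [0,0,4],
    [0,0,4.5],
    [-0.5,4.7,1.5],
    [-0.5,4.7,1.5],
    [-0.5,4.7,1.5],
    [-0.5,4.7,1.5],
    [-0.5,4.7,1.5],
    [-0.5,4.7,1.5],
    [-0.5,4.7,1.5],
    [0,0,0],
    [0,0,0],
  ],
  twist=[
    [0,0,0],
    [0,0,0],
    [0,0,0],
    [0,0,0],
    [0,0,0],
    [0,0,0],
    [0,0,0.08],
    [0,0,0.08],
    [0,0,0.08],
    [0,0,0.08],
    [0,0,0.08],
    [0,0,0.08],
    [0,0,0.08],
    [0,0,0],
    [0,0,0],
  ],
  gripper=5,
)

```text
time_s: 19.62
eef_pos: [0.5539, 0.343, 0.2459]
tcp_rot: [[-0.942, -0.336, -0.0], [-0.336, 0.942, -0.0], [0.0, -0.0, -1.0]]
force: [0.2, -0.4, -0.1]
gripper_width: 0.581
grasp_force: 0.0
```

Run:
```python
from h import *
im,d,p=snap('wrist','w7.png')
for b in boards(im,d,p): print([np.round(x,4) for x in b], proj(p,b[3]).round())
s=status.sense();print(np.degrees(np.arctan2(*s['tcp_rot'][[1,0],[0,0]])),s['eef_pos'],s['time_s'])
```

```text
[array([0.4325, 0.2523]), array([33.0787, 28.0931,  6.9721]), array([ 0.0023, -0.0084]), array([0.4326, 0.2525, 0.0298])] [[272.  25.]]
[array([0.4969, 0.3886]), array([32.9732, 27.9953, 32.7322]), array([0.0092, 0.0114]), array([0.4965, 0.3883, 0.0297])] [[374. 133.]]
-160.39614017861868 [0.5539832  0.342427   0.24549735] 19.675
```

carry_out(
  translation=[
    [-1.43,1.15,-3.1],
    [-1.43,1.15,-3.1],
    [-1.43,1.15,-3.1],
    [-1.43,1.15,-3.1],
    [0,0,-2.8],
    [0,0,-2.8],
    [0,0,-2.8],
    [0,0,-2.8],
    [0,0,0],
    [0,0,0],
    [0,0,0],
  ],
  twist=[
    [0,0,0.054],
    [0,0,0.054],
    [0,0,0.054],
    [0,0,0.054],
    [0,0,0],
    [0,0,0],
    [0,0,0],
    [0,0,0],
    [0,0,0],
    [0,0,0],
    [0,0,0],
  ],
)

```text
time_s: 21.05
eef_pos: [0.498, 0.3898, 0.011]
tcp_rot: [[-0.848, -0.53, 0.002], [-0.53, 0.848, 0.001], [-0.002, 0.0, -1.0]]
force: [-0.1, -0.1, 0.6]
gripper_width: 0.589
grasp_force: 0.0
```

carry_out(
  translation=[
    [0,0,0],
    [0,0,0],
    [0,0,0],
    [0,0,0],
    [0,0,0],
  ],
  twist=[
    [0,0,0],
    [0,0,0],
    [0,0,0],
    [0,0,0],
    [0,0,0],
  ],
  gripper=0,
)

```text
time_s: 21.68
eef_pos: [0.4977, 0.39, 0.0108]
tcp_rot: [[-0.848, -0.531, 0.002], [-0.531, 0.848, 0.001], [-0.002, -0.0, -1.0]]
force: [-0.8, -0.8, 7.3]
gripper_width: 0.311
grasp_force: 70.1
```

carry_out(
  translation=[
    [0,0,4],
    [0,0,4],
    [0,0,4],
    [0.94,-4.97,-0.3],
    [0.94,-4.97,-0.3],
    [0.94,-4.97,-0.3],
    [0.94,-4.97,-0.3],
    [0.94,-4.97,-0.3],
    [0.94,-4.97,-0.3],
    [0.94,-4.97,-0.3],
    [0.94,-4.97,-0.3],
    [0.94,-4.97,-0.3],
    [0,0,-1.95],
    [0,0,-1.95],
    [0,0,0],
    [0,0,0],
    [0,0,0],
    [0,0,0],
  ],
  twist=[
    [0,0,0],
    [0,0,0],
    [0,0,0],
    [0,0,-0.086],
    [0,0,-0.086],
    [0,0,-0.086],
    [0,0,-0.086],
    [0,0,-0.086],
    [0,0,-0.086],
    [0,0,-0.086],
    [0,0,-0.086],
    [0,0,-0.086],
    [-0.028,-0.128,0],
    [-0.028,-0.128,0],
    [0,0,0],
    [0,0,0],
    [0,0,0],
    [0,0,0],
  ],
)

```text
time_s: 23.92
eef_pos: [0.5826, -0.0578, 0.0642]
tcp_rot: [[-0.944, 0.213, 0.254], [0.206, 0.977, -0.055], [-0.26, -0.0, -0.966]]
force: [0.6, -0.3, -1.4]
gripper_width: 0.31
grasp_force: 69.6
```

Run:
```python
from h import *
tcpinfo(3); im,d,p=snap('wrist','w8.png'); edge(3,im,d,p)
for i,b in enumerate(boards(im,d,p,.03)): print(infix(b[3],2).round(1),np.round(b[1],1))
```

```text
t 23.925 tcp nest [19.   0.2 34.2] tool x [-0.966 -0.001 -0.26 ] y [-0.001  1.    -0.   ] w 26.4 F [ 0.6 -0.3 -1.4] gf 69.6260941028595 j [ -6.  31. 114.  -5.  21. -80.]
board edge x [-81.8 -26. ] z 13.9 y [-24.6  24.4]
slope deg x,y [7.24 0.11]
side yaw [-1.1  0.7]
bar/lip x range -100 [-69.6 -30.9] z [ 8.6 12.7]
bar/lip x range -24 [-54.2 -30.5] z [ 8.5 12.3]
[ 6.2 -1.  29.4] [28.8 33.8 77.6]
[ 7.8 67.1 29.2] [28.7 34.  78.6]
```

carry_out(
  translation=[
    [-0.08,0.02,-0.36],
    [-0.08,0.02,-0.36],
    [0,0,0],
    [0,0,0],
    [0,0,0],
    [0,0,0],
  ],
  twist=[
    [0,0,0],
    [0,0,0],
    [0,0,0],
    [0,0,0],
    [0,0,0],
    [0,0,0],
  ],
)

```text
time_s: 24.72
eef_pos: [0.5802, -0.0574, 0.0565]
tcp_rot: [[-0.944, 0.213, 0.253], [0.206, 0.977, -0.055], [-0.259, -0.0, -0.966]]
force: [-0.1, 0.6, -1.3]
gripper_width: 0.312
grasp_force: 69.6
```

Run:
```python
from h import *
tcpinfo(3)
```

```text
t 24.725 tcp nest [16.5  0.  26.5] tool x [-0.966 -0.    -0.259] y [-0.  1. -0.] w 26.7 F [-0.1  0.6 -1.3] gf 69.6265196800232 j [ -6.  32. 114.  -5.  19. -79.]
```

carry_out(
  translation=[
    [-0.353,0.087,-0.08],
    [-0.353,0.087,-0.08],
    [-0.353,0.087,-0.08],
    [0,0,0],
    [0,0,0],
    [0,0,0],
    [0.1,-0.02,-0.32],
    [0.1,-0.02,-0.33],
    [0.1,-0.02,-0.34],
    [0.09,-0.02,-0.34],
    [0,0,0],
    [0,0,0],
    [0,0,0],
    [0,0,0],
  ],
  twist=[
    [0,0,0],
    [0,0,0],
    [0,0,0],
    [0,0,0],
    [0,0,0],
    [0,0,0],
    [0.014,0.064,0],
    [0.014,0.064,0],
    [0.014,0.064,0],
    [0.014,0.064,0],
    [0,0,0],
    [0,0,0],
    [0,0,0],
    [0,0,0],
  ],
)

```text
time_s: 26.48
eef_pos: [0.5737, -0.0556, 0.0408]
tcp_rot: [[-0.977, 0.213, 0.001], [0.213, 0.977, -0.0], [-0.001, 0.0, -1.0]]
force: [0.8, -0.0, 0.7]
gripper_width: 0.312
grasp_force: 69.9
```

Run:
```python
from h import *
tcpinfo(3)
```

```text
t 26.475 tcp nest [ 9.8  0.4 10.8] tool x [-1.    -0.    -0.001] y [-0.  1.  0.] w 26.7 F [ 0.8 -0.   0.7] gf 69.93872880935669 j [ -7.  36. 105.  -0.  39. -84.]
```

carry_out(
  translation=[
    [0,0,-0.03],
    [0,0,0],
    [0,0,0],
    [0,0,1.5],
    [0,0,4],
    [0,0,4.5],
    [-1.2,4.37,1.4],
    [-1.2,4.37,1.4],
    [-1.2,4.37,1.4],
    [-1.2,4.37,1.4],
    [-1.2,4.37,1.4],
    [-1.2,4.37,1.4],
    [-1.2,4.37,1.4],
    [0,0,0],
    [0,0,0],
  ],
  twist=[
    [0,0,0],
    [0,0,0],
    [0,0,0],
    [0,0,0],
    [0,0,0],
    [0,0,0],
    [0,0,0.048],
    [0,0,0.048],
    [0,0,0.048],
    [0,0,0.048],
    [0,0,0.048],
    [0,0,0.048],
    [0,0,0.048],
    [0,0,0],
    [0,0,0],
  ],
  gripper=5,
)

```text
time_s: 28.35
eef_pos: [0.4892, 0.25, 0.2388]
tcp_rot: [[-0.993, -0.121, 0.0], [-0.121, 0.993, -0.0], [-0.0, -0.0, -1.0]]
force: [0.2, -0.6, -0.0]
gripper_width: 0.588
grasp_force: 0.0
```

Run:
```python
from h import *
im,d,p=snap('wrist','w9.png')
for b in boards(im,d,p): print([np.round(x,4) for x in b], proj(p,b[3]).round())
s=status.sense();print(np.degrees(np.arctan2(*s['tcp_rot'][[1,0],[0,0]])),s['eef_pos'],s['time_s'])
```

```text
[array([0.4327, 0.252 ]), array([31.8049, 27.7719,  6.9728]), array([0.0243, 0.0043]), array([0.4326, 0.2519, 0.0298])] [[325. 117.]]
-173.09346614883233 [0.48925141 0.2495228  0.23844482] 28.4
```

carry_out(
  translation=[
    [-1.42,0.05,-3.0],
    [-1.42,0.05,-3.0],
    [-1.42,0.05,-3.0],
    [-1.42,0.05,-3.0],
    [0,0,-2.72],
    [0,0,-2.72],
    [0,0,-2.72],
    [0,0,-2.72],
    [0,0,0],
    [0,0,0],
    [0,0,0],
  ],
  twist=[
    [0,0,0],
    [0,0,0],
    [0,0,0],
    [0,0,0],
    [0,0,0],
    [0,0,0],
    [0,0,0],
    [0,0,0],
    [0,0,0],
    [0,0,0],
    [0,0,0],
  ],
)

```text
time_s: 29.78
eef_pos: [0.4334, 0.2525, 0.0106]
tcp_rot: [[-0.993, -0.12, 0.002], [-0.12, 0.993, 0.001], [-0.002, 0.001, -1.0]]
force: [0.6, -1.0, 0.2]
gripper_width: 0.582
grasp_force: 0.0
```

carry_out(
  translation=[
    [0,0,0],
    [0,0,0],
    [0,0,0],
    [0,0,0],
    [0,0,0],
  ],
  twist=[
    [0,0,0],
    [0,0,0],
    [0,0,0],
    [0,0,0],
    [0,0,0],
  ],
  gripper=0,
)

```text
time_s: 30.4
eef_pos: [0.4331, 0.2526, 0.0106]
tcp_rot: [[-0.993, -0.121, 0.001], [-0.121, 0.993, 0.001], [-0.001, 0.0, -1.0]]
force: [-0.8, -1.3, 7.7]
gripper_width: 0.314
grasp_force: 69.6
```

carry_out(
  translation=[
    [0,0,4],
    [0,0,4],
    [0,0,4],
    [1.66,-4.75,-0.3],
    [1.66,-4.75,-0.3],
    [1.66,-4.75,-0.3],
    [1.66,-4.75,-0.3],
    [1.66,-4.75,-0.3],
    [1.66,-4.75,-0.3],
    [1.66,-4.75,-0.3],
    [1.66,-4.75,-0.3],
    [0,0,-2.1],
    [0,0,-2.1],
    [0,0,0],
    [0,0,0],
    [0,0,0],
    [0,0,0],
  ],
  twist=[
    [0,0,0],
    [0,0,0],
    [0,0,0],
    [0,0,-0.042],
    [0,0,-0.042],
    [0,0,-0.042],
    [0,0,-0.042],
    [0,0,-0.042],
    [0,0,-0.042],
    [0,0,-0.042],
    [0,0,-0.042],
    [-0.028,-0.128,0],
    [-0.028,-0.128,0],
    [0,0,0],
    [0,0,0],
    [0,0,0],
    [0,0,0],
  ],
)

```text
time_s: 32.52
eef_pos: [0.5662, -0.1276, 0.0642]
tcp_rot: [[-0.944, 0.213, 0.253], [0.206, 0.977, -0.055], [-0.259, -0.0, -0.966]]
force: [-0.1, -0.9, -1.2]
gripper_width: 0.309
grasp_force: 69.7
```

Run:
```python
from h import *
tcpinfo(4); im,d,p=snap('wrist','w10.png'); edge(4,im,d,p)
C=cloud(p,d); k=(C[...,2]>.046)&(C[...,2]<.056)&(np.hypot(C[...,0]-.465,C[...,1]+.111)<.025)
print('btn',k.sum(),C[k].mean(0),C[k].min(0),C[k].max(0))
for i,b in enumerate(boards(im,d,p,.03)): print(infix(b[3],3).round(1),np.round(b[1],1))
```

```text
t 32.525 tcp nest [17.8  0.4 34.2] tool x [-0.966 -0.001 -0.259] y [-0.001  1.    -0.   ] w 26.4 F [-0.1 -0.9 -1.2] gf 69.70444679260254 j [-14.  31. 114.   1.  20. -93.]
board edge x [-27.5 -26.6] z 14.3 y [-24.2  25. ]
slope deg x,y [7.99 0.11]
side yaw [-0.3 -0. ]
bar/lip x range -24 [-69.9 -31.1] z [ 8.6 12.4]
btn 2361 [ 0.4697529  -0.11347483  0.05128232] [ 0.46180083 -0.12630622  0.04735592] [ 0.47757209 -0.09900841  0.05415427]
[ 7.9 67.5 29.2] [29.9 34.2 78.2]
[ 6.4 -0.9 29.5] [28.8 34.  78. ]
```

carry_out(
  translation=[
    [-0.08,0.02,-0.36],
    [-0.08,0.02,-0.36],
    [0,0,0],
    [0,0,0],
    [-0.353,0.077,-0.08],
    [-0.353,0.077,-0.08],
    [-0.353,0.077,-0.08],
    [0,0,0],
    [0,0,0],
    [0,0,0],
  ],
  twist=[
    [0,0,0],
    [0,0,0],
    [0,0,0],
    [0,0,0],
    [0,0,0],
    [0,0,0],
    [0,0,0],
    [0,0,0],
    [0,0,0],
    [0,0,0],
  ],
)

```text
time_s: 33.83
eef_pos: [0.5534, -0.125, 0.0541]
tcp_rot: [[-0.944, 0.213, 0.253], [0.206, 0.977, -0.055], [-0.259, -0.0, -0.966]]
force: [-0.6, 0.2, -1.9]
gripper_width: 0.309
grasp_force: 69.7
```

Run:
```python
from h import *
tcpinfo(4)
```

```text
t 33.825 tcp nest [ 4.8  0.3 24.1] tool x [-0.966 -0.    -0.259] y [-0.  1. -0.] w 26.4 F [-0.6  0.2 -1.9] gf 69.7094178199768 j [-14.  31. 116.   2.  18. -93.]
```

carry_out(
  translation=[
    [0.1,-0.02,-0.33],
    [0.1,-0.02,-0.34],
    [0.09,-0.02,-0.34],
    [0.09,-0.02,-0.34],
    [0,0,0],
    [0,0,0],
    [0,0,0],
    [0,0,0],
  ],
  twist=[
    [0.014,0.064,0],
    [0.014,0.064,0],
    [0.014,0.064,0],
    [0.014,0.064,0],
    [0,0,0],
    [0,0,0],
    [0,0,0],
    [0,0,0],
  ],
)

```text
time_s: 34.83
eef_pos: [0.5571, -0.1258, 0.0407]
tcp_rot: [[-0.977, 0.213, 0.001], [0.213, 0.977, -0.0], [-0.001, -0.0, -1.0]]
force: [0.5, -0.5, 0.7]
gripper_width: 0.311
grasp_force: 70.3
```

carry_out(
  translation=[
    [0,0,-0.03],
    [0,0,0],
    [0,0,0],
    [0,0,1.5],
    [0,0,4],
    [0,0,4],
    [0,0.5,5],
    [0,0.5,5],
    [0,2,4],
    [0,2,4],
    [0,0,0],
    [0,0,0],
  ],
  twist=[
    [0,0,0],
    [0,0,0],
    [0,0,0],
    [0,0,0],
    [0,0,0],
    [0,0,0],
    [0,0,0],
    [0,0,0],
    [0,0,0],
    [0,0,0],
    [0,0,0],
    [0,0,0],
  ],
  gripper=5,
)

```text
time_s: 36.33
eef_pos: [0.5565, -0.0757, 0.3153]
tcp_rot: [[-0.977, 0.213, -0.0], [0.213, 0.977, -0.0], [-0.0, -0.0, -1.0]]
force: [0.4, -0.0, -0.4]
gripper_width: 0.584
grasp_force: 0.0
```

Run:
```python
from h import *
tcpinfo(4); im,d,p=snap('wrist','w11.png')
for i,b in enumerate(boards(im,d,p,.03)): print(infix(b[3],4).round(1),np.round(b[1],1))
C=cloud(p,d); k=(C[...,2]>.046)&(C[...,2]<.056)&(np.hypot(C[...,0]-.467,C[...,1]+.111)<.025)
print('btn',k.sum(),C[k].mean(0),C[k].min(0),C[k].max(0))
F=infix(C,4)
for n in range(4):
  for u in (-30,-22,36): # board top z near edge and far end
    k=(abs(F[...,0]-u)<2)&(abs(F[...,1]-72*n)<22); print(n,u,np.percentile(F[k][:,2],[10,25,50]).round(1) if k.sum() else 0)
print(status.sense()['eef_pos'])
```

```text
t 36.325 tcp nest [ -2.8  49.  285.3] tool x [-1.    -0.001 -0.   ] y [-0.001  1.    -0.   ] w 49.9 F [ 0.4 -0.  -0.4] gf 0.0 j [ -9.  14.  97.  -0.  69. -87.]
[ 7.3  0.5 29.8] [28.  33.2 78.2]
[ 8.5 72.  29.6] [27.6 33.2 78.1]
[  7.9 143.5  29.7] [28.1 32.  78. ]
[  7.8 214.8  29.5] [28.2 32.1 77.4]
btn 436 [ 0.46417301 -0.11181041  0.05130353] [ 0.4505861  -0.12582379  0.04641164] [ 0.47751448 -0.09861185  0.05378522]
0 -30 [1.9 2.6 3.3]
0 -22 [1.8 2.5 3.4]
0 36 [2.1 2.8 4.4]
1 -30 [1.5 2.2 3.1]
1 -22 [376.5 378.9 380.9]
1 36 [1.9 2.7 3.9]
2 -30 [1.7 2.2 3. ]
2 -22 [1.7 2.2 2.7]
2 36 [2.  2.6 7.7]
3 -30 [1.6 2.2 3.1]
3 -22 [1.6 2.2 3.1]
3 36 [1.7 2.7 8.1]
[ 0.55620694 -0.07586134  0.31446589]
```

View pics/w11.png

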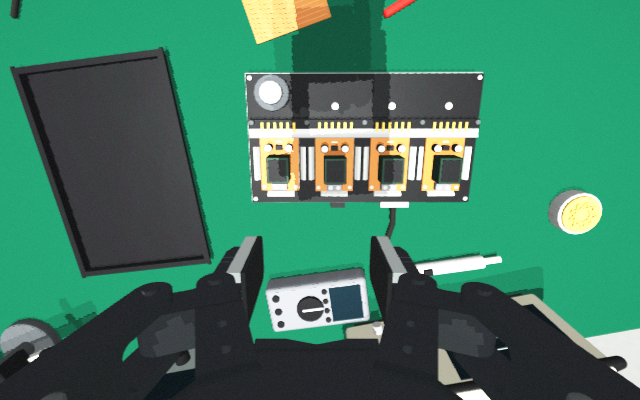

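All four boards lie flat at their nest centres (transformers at x≈8 in the nest frame). The button is at (270,92), and the tray rim corners are at (12,68), (163,50), (210,262) and (83,275). Pressing the button now.

carry_out(
  translation=[
    [-1.53,-0.6,-3.5],
    [-1.53,-0.6,-3.5],
    [-1.53,-0.6,-3.5],
    [-1.53,-0.6,-3.5],
    [-1.53,-0.6,-3.5],
    [-1.53,-0.6,-3.5],
    [0,0,-2],
    [0,0,-2],
    [0,0,0],
    [0,0,0],
    [0,0,0],
  ],
  twist=[
    [0,0,0],
    [0,0,0],
    [0,0,0],
    [0,0,0],
    [0,0,0],
    [0,0,0],
    [0,0,0],
    [0,0,0],
    [0,0,0],
    [0,0,0],
    [0,0,0],
  ],
  gripper=0,
)

```text
time_s: 37.75
eef_pos: [0.4656, -0.1119, 0.0658]
tcp_rot: [[-0.977, 0.213, 0.001], [0.213, 0.977, -0.0], [-0.001, -0.0, -1.0]]
force: [0.9, -0.3, 1.2]
gripper_width: 0.0
grasp_force: 0.0
```

Run:
```python
from h import *
tcpinfo(4); print(status.sense()['eef_pos'])
w=cv2.imread('pics/w11.png')
```

```text
t 37.75 tcp nest [-83.8  -5.7  35.8] tool x [-1.    -0.    -0.001] y [-0.  1. -0.] w 0.0 F [ 0.9 -0.3  1.2] gf 0.0 j [-15.  28. 117.  -0.  35. -93.]
[ 0.46561751 -0.11190542  0.06576517]
```

Down to about 0.0445, then hold and read the force.

carry_out(
  translation=[
    [0,0,-0.7],
    [0,0,-0.7],
    [0,0,-0.35],
    [0,0,-0.35],
    [0,0,-0.1],
    [0,0,0],
    [0,0,0],
    [0,0,0],
  ],
  twist=[
    [0,0,0],
    [0,0,0],
    [0,0,0],
    [0,0,0],
    [0,0,0],
    [0,0,0],
    [0,0,0],
    [0,0,0],
  ],
)

```text
time_s: 38.75
eef_pos: [0.4656, -0.1118, 0.0454]
tcp_rot: [[-0.977, 0.213, 0.001], [0.213, 0.977, -0.0], [-0.001, -0.0, -1.0]]
force: [-8.4, 1.8, 37.7]
gripper_width: 0.001
grasp_force: 18.7
```

carry_out(
  translation=[
    [0,0,0.5],
    [0,0,1.5],
    [0,0,3],
    [1.3,-0.4,4],
    [1.6,-0.6,4.5],
    [1.6,-0.6,5],
    [1.6,-0.6,4],
    [1.6,-0.6,4],
    [0,0,0],
    [0,0,0],
    [0,0,0],
  ],
  twist=[
    [0,0,0],
    [0,0,0],
    [0,0,0],
    [0,0,0],
    [0,0,0],
    [0,0,0],
    [0,0,0],
    [0,0,0],
    [0,0,0],
    [0,0,0],
    [0,0,0],
  ],
  gripper=5,
)

```text
time_s: 40.12
eef_pos: [0.541, -0.1394, 0.3068]
tcp_rot: [[-0.977, 0.213, -0.003], [0.213, 0.977, 0.001], [0.003, 0.0, -1.0]]
force: [0.2, -0.4, 0.6]
gripper_width: 0.589
grasp_force: 0.0
```

Run:
```python
from h import *
s=status.sense(); print(s['eef_pos'],s['time_s'])
im,d,p=snap('wrist','w12.png'); C=cloud(p,d)
for b in boards(im,d,p,.03): print(b[3].round(4),infix(b[3],4).round(1),np.round(b[1],1))
k=(C[...,2]>.048)&(C[...,2]<.056)&(np.hypot(C[...,0]-.465,C[...,1]+.111)<.015); print('btn z',np.median(C[k][:,2]))
hsv=cv2.cvtColor(im,cv2.COLOR_RGB2HSV)
g=(hsv[...,2]<75)&(hsv[...,1]<120)&(C[...,1]<-.17)&(C[...,2]>-.02)&(C[...,2]<.03)&(C[...,0]>.3)&(C[...,0]<.75)
n,l,st,ce=cv2.connectedComponentsWithStats(cv2.morphologyEx(g.astype(np.uint8),cv2.MORPH_OPEN,np.ones((3,3))))
i=1+np.argmax(st[1:,4]); q=C[l==i]; print(st[i])
q=q[(q[:,2]>.001)]
r=cv2.minAreaRect((q[:,:2]*1000).astype(np.float32)); print('tray',r, 'floor z',np.median(q[:,2]))
rim=q[q[:,2]>.011]; print('rim',cv2.minAreaRect((rim[:,:2]*1000).astype(np.float32)))
print(cv2.boxPoints(r).round())
```

```text
[ 0.54098011 -0.13936144  0.30676483] 40.125
[ 0.5554 -0.1253  0.0597] [ 6.8  0.3 29.7] [27.1 32.3 77.8]
[ 0.5721 -0.0557  0.0596] [ 8.3 72.  29.6] [28.3 32.8 78.1]
[0.5877 0.0143 0.0595] [  8.6 143.7  29.5] [28.4 33.  77.8]
[0.6024 0.0837 0.0594] [  8.1 214.6  29.4] [28.6 33.1 77.8]
btn z 0.05131904286439848
[   58    59   163   223 14828]
tray ((517.0198974609375, -375.46783447265625), (147.0348663330078, 298.44873046875), 85.07807922363281) floor z 0.004175309403466415
rim ((516.9559936523438, -376.2099609375), (145.54515075683594, 298.44873046875), 85.07807922363281)
[[ 362. -436.]
 [ 659. -462.]
 [ 672. -315.]
 [ 375. -289.]]
```

View pics/w12.png

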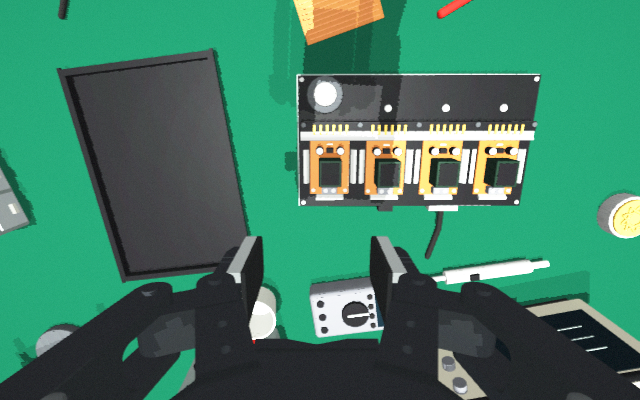

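The tray's rim corners are at about (58,69), (214,50) and (123,282), with the fourth behind the finger. The boards are unmoved and the button is up.

Run:
```python
from h import *
p=camera_params('wrist')
P=onplane(p,[(58,69),(214,50),(123,282),(243,210)],.016); print(P.round(4))
im=cv2.imread('pics/w12.png'); g=cv2.cvtColor(im,cv2.COLOR_BGR2HSV)
for v in (100,150,200):
    r=g[v]; print(v,[(u,int(r[u][1]),int(r[u][2])) for u in list(range(55,100,4))+list(range(210,250,4))])
```

```text
[[ 0.3626 -0.4312  0.016 ]
 [ 0.3832 -0.2342  0.016 ]
 [ 0.6605 -0.4603  0.016 ]
 [ 0.5902 -0.2553  0.016 ]]
100 [(55, 195, 171), (59, 200, 172), (63, 198, 171), (67, 19, 66), (71, 13, 58), (75, 38, 27), (79, 13, 58), (83, 17, 61), (87, 15, 68), (91, 19, 66), (95, 19, 68), (99, 8, 68), (210, 8, 96), (214, 5, 94), (218, 11, 97), (222, 150, 61), (226, 197, 168), (230, 200, 172), (234, 196, 173), (238, 198, 175), (242, 196, 176), (246, 201, 176)]
150 [(55, 197, 173), (59, 195, 175), (63, 199, 172), (67, 205, 168), (71, 201, 171), (75, 196, 176), (79, 199, 173), (83, 30, 68), (87, 21, 48), (91, 27, 28), (95, 8, 68), (99, 23, 67), (210, 6, 87), (214, 6, 91), (218, 14, 94), (222, 8, 93), (226, 8, 95), (230, 3, 82), (234, 198, 89), (238, 202, 173), (242, 194, 176), (246, 191, 176)]
200 [(55, 203, 168), (59, 195, 175), (63, 199, 173), (67, 195, 173), (71, 202, 169), (75, 201, 174), (79, 200, 173), (83, 201, 174), (87, 197, 175), (91, 200, 173), (95, 198, 175), (99, 15, 69), (210, 12, 87), (214, 12, 83), (218, 15, 84), (222, 9, 88), (226, 9, 84), (230, 9, 86), (234, 12, 88), (238, 14, 91), (242, 182, 91), (246, 193, 177)]
```

carry_out(
  translation=[
    [0.31,0.26,-3.5],
    [0.31,0.26,-3.5],
    [0.31,0.26,-3.5],
    [0.31,0.26,-3.5],
    [0.3,0.26,-3.5],
    [0,0,-2.3],
    [0,0,-2.3],
    [0,0,-2.3],
    [0,0,-2.2],
    [0,0,0],
    [0,0,0],
    [0,0,0],
  ],
  twist=[
    [0,0,0],
    [0,0,0],
    [0,0,0],
    [0,0,0],
    [0,0,0],
    [0,0,0],
    [0,0,0],
    [0,0,0],
    [0,0,0],
    [0,0,0],
    [0,0,0],
    [0,0,0],
  ],
)

```text
time_s: 41.68
eef_pos: [0.5582, -0.1269, 0.0431]
tcp_rot: [[-0.977, 0.213, 0.001], [0.213, 0.977, -0.0], [-0.001, -0.0, -1.0]]
force: [0.6, -0.6, -0.1]
gripper_width: 0.585
grasp_force: 0.0
```

carry_out(
  translation=[
    [0,0,0],
    [0,0,0],
    [0,0,0],
    [0,0,0],
    [0,0,0],
  ],
  twist=[
    [0,0,0],
    [0,0,0],
    [0,0,0],
    [0,0,0],
    [0,0,0],
  ],
  gripper=0,
)

```text
time_s: 42.3
eef_pos: [0.5582, -0.1269, 0.0432]
tcp_rot: [[-0.977, 0.213, 0.001], [0.213, 0.977, -0.0], [-0.001, -0.0, -1.0]]
force: [-0.8, -1.2, 5.1]
gripper_width: 0.306
grasp_force: 70.0
```

Run:
```python
from h import *
tcpinfo(4)
```

```text
t 42.3 tcp nest [ 9.9 -0.6 13.2] tool x [-1.    -0.    -0.001] y [-0.  1. -0.] w 26.1 F [-0.8 -1.2  5.1] gf 69.95666027069092 j [-14.  36. 106.  -0.  39. -92.]
```

carry_out(
  translation=[
    [-0.11,0.024,0.33],
    [-0.11,0.024,0.33],
    [-0.11,0.024,0.33],
    [-0.11,0.024,0.33],
    [0.375,-0.082,0.085],
    [0.375,-0.082,0.085],
    [0.375,-0.082,0.085],
    [0,0,1.5],
    [0,0,3],
    [0,0,3],
    [0,0,2],
    [-1.94,-5.07,0],
    [-1.94,-5.07,0],
    [-1.94,-5.07,0],
    [-1.94,-5.07,0],
    [-1.94,-5.07,0],
    [0,0,-4],
    [0,0,-4],
    [0,0,0],
    [0,0,0],
  ],
  twist=[
    [-0.014,-0.064,0],
    [-0.014,-0.064,0],
    [-0.014,-0.064,0],
    [-0.014,-0.064,0],
    [0,0,0],
    [0,0,0],
    [0,0,0],
    [0,0,0],
    [0,0,0],
    [0.028,0.128,0],
    [0.028,0.128,0],
    [0,0,0.023],
    [0,0,0.023],
    [0,0,0.023],
    [0,0,0.023],
    [0,0,0.023],
    [0,0,0],
    [0,0,0],
    [0,0,0],
    [0,0,0],
  ],
)

```text
time_s: 44.8
eef_pos: [0.4683, -0.3823, 0.0745]
tcp_rot: [[-0.995, 0.099, 0.001], [0.099, 0.995, -0.001], [-0.001, -0.001, -1.0]]
force: [0.2, -0.2, -1.5]
gripper_width: 0.312
grasp_force: 69.5
```

Run:
```python
from h import *
tcpinfo(4); s=status.sense(); print(s['eef_pos']); im,d,p=snap('wrist','w13.png')
C=cloud(p,d)
hsv=cv2.cvtColor(im,cv2.COLOR_RGB2HSV); tan=(hsv[...,0]<25)&(hsv[...,1]>90)&(hsv[...,2]>70)&(C[...,2]>.03)&(C[...,2]<.09)
B=C[tan]; print(tan.sum(), np.percentile(B,[5,50,95],axis=0).round(4))
```

```text
t 44.8 tcp nest [ -23.4 -269.3   44.5] tool x [-0.993 -0.115 -0.001] y [-0.115  0.993 -0.001] w 26.6 F [ 0.2 -0.2 -1.5] gf 69.5129120349884 j [ -40.   35.  101.   -0.   44. -125.]
[ 0.46832452 -0.38226222  0.07451818]
5526 [[ 0.4212 -0.4032  0.0628]
 [ 0.4373 -0.3794  0.0638]
 [ 0.4608 -0.357   0.065 ]]
```

View pics/w13.png

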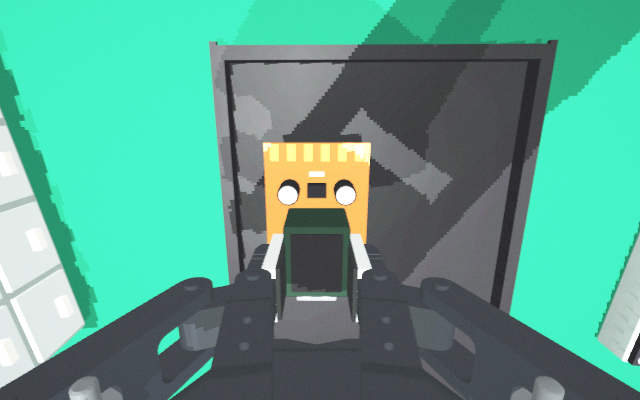

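The board hangs level in the left part of the tray, well inside the walls (inner left wall at column 230, board at 263–371). Lowering it and releasing.

carry_out(
  translation=[
    [0,0,-2],
    [0,0,-2],
    [0,0,-1.2],
    [0,0,-0.5],
    [0,0,0],
    [0,0,0],
    [0,0,0],
  ],
  twist=[
    [0,0,0],
    [0,0,0],
    [0,0,0],
    [0,0,0],
    [0,0,0],
    [0,0,0],
    [0,0,0],
  ],
)

```text
time_s: 45.72
eef_pos: [0.4665, -0.3809, 0.0172]
tcp_rot: [[-0.995, 0.1, -0.002], [0.1, 0.995, 0.002], [0.002, 0.002, -1.0]]
force: [-6.7, 6.1, 21.0]
gripper_width: 0.313
grasp_force: 72.5
```

carry_out(
  translation=[
    [0,0,0],
    [0,0,0],
    [0,0,0],
    [0,0,1.5],
    [0,0,4],
    [0,0,4.5],
    [1.75,5.45,0],
    [1.75,5.45,0],
    [1.75,5.45,0],
    [1.75,5.45,0],
    [1.75,5.45,0],
    [1.75,5.45,0],
    [0,0,-2.5],
    [0,0,-2.5],
    [0,0,-2.4],
    [0,0,0],
    [0,0,0],
    [0,0,0],
  ],
  twist=[
    [0,0,0],
    [0,0,0],
    [0,0,0],
    [0,0,0],
    [0,0,0],
    [0,0,0],
    [0,0,-0.0193],
    [0,0,-0.0193],
    [0,0,-0.0193],
    [0,0,-0.0193],
    [0,0,-0.0193],
    [0,0,-0.0193],
    [0,0,0],
    [0,0,0],
    [0,0,0],
    [0,0,0],
    [0,0,0],
    [0,0,0],
  ],
  gripper=5,
)

```text
time_s: 47.98
eef_pos: [0.5733, -0.0549, 0.0432]
tcp_rot: [[-0.977, 0.214, 0.002], [0.214, 0.977, -0.0], [-0.002, 0.0, -1.0]]
force: [-0.3, -0.3, 0.6]
gripper_width: 0.586
grasp_force: 0.0
```

carry_out(
  translation=[
    [0,0,0],
    [0,0,0],
    [0,0,0],
    [0,0,0],
    [0,0,0],
  ],
  twist=[
    [0,0,0],
    [0,0,0],
    [0,0,0],
    [0,0,0],
    [0,0,0],
  ],
  gripper=0,
)

```text
time_s: 48.6
eef_pos: [0.5731, -0.0548, 0.043]
tcp_rot: [[-0.977, 0.214, 0.001], [0.214, 0.977, -0.0], [-0.001, 0.0, -1.0]]
force: [-1.2, -0.4, 5.5]
gripper_width: 0.309
grasp_force: 70.0
```

carry_out(
  translation=[
    [-0.11,0.024,0.33],
    [-0.11,0.024,0.33],
    [-0.11,0.024,0.33],
    [-0.11,0.024,0.33],
    [0.375,-0.082,0.085],
    [0.375,-0.082,0.085],
    [0.375,-0.082,0.085],
    [0,0,1.5],
    [0,0,3],
    [0,0,3],
    [0,0,2],
    [0.11,-5.63,0],
    [0.11,-5.63,0],
    [0.11,-5.63,0],
    [0.11,-5.63,0],
    [0.11,-5.63,0],
    [0.11,-5.63,0],
    [0,0,-4],
    [0,0,0],
    [0,0,0],
  ],
  twist=[
    [-0.014,-0.064,0],
    [-0.014,-0.064,0],
    [-0.014,-0.064,0],
    [-0.014,-0.064,0],
    [0,0,0],
    [0,0,0],
    [0,0,0],
    [0,0,0],
    [0,0,0],
    [0.028,0.128,0],
    [0.028,0.128,0],
    [0,0,0.0193],
    [0,0,0.0193],
    [0,0,0.0193],
    [0,0,0.0193],
    [0,0,0.0193],
    [0,0,0.0193],
    [0,0,0],
    [0,0,0],
    [0,0,0],
  ],
)

```text
time_s: 51.1
eef_pos: [0.5863, -0.3936, 0.1138]
tcp_rot: [[-0.995, 0.099, 0.0], [0.099, 0.995, -0.0], [-0.0, 0.0, -1.0]]
force: [0.2, -1.0, -0.5]
gripper_width: 0.307
grasp_force: 69.3
```

```bash
cat >> h.py <<'E'
def held(out):
    s=status.sense(); print(s['eef_pos'],s['tcp_rot'][:,2].round(3)); im,d,p=snap('wrist',out); C=cloud(p,d); hz=s['eef_pos'][2]
    hsv=cv2.cvtColor(im,cv2.COLOR_RGB2HSV); tan=(hsv[...,0]<25)&(hsv[...,1]>90)&(hsv[...,2]>70)&(C[...,2]>hz-.035)&(C[...,2]<hz+.01)
    B=C[tan]; print('held board top below tcp',np.round(hz-np.percentile(B[:,2],[5,50,95]),4),'xy',np.percentile(B[:,:2],[2,98],axis=0).round(3))
    for zb in (.004,.03):
        for b in boards(im,d,p,zb): print('board at',zb,b[3].round(4),np.round(b[1],1))
E
python3 -c "from h import *; held('w14.png')"
```

```text
[ 0.58628081 -0.39361709  0.11382493] [ 0. -0. -1.]
held board top below tcp [0.0116 0.0105 0.0093] xy [[ 0.538 -0.416]
 [ 0.582 -0.367]]
board at 0.004 [ 0.499  -0.3996  0.0338] [28.1 33.1 78.8]
```

The first board has been knocked about 38 mm in the tray, to (0.499, −0.400). It still lies flat and within bounds, so I shift this placement 18 mm along +x to clear it.

carry_out(
  translation=[
    [0.9,-0.09,-2],
    [0.9,-0.09,-2.5],
    [0,0,-2.5],
    [0,0,-1.5],
    [0,0,-0.97],
    [0,0,0],
    [0,0,0],
    [0,0,0],
  ],
  twist=[
    [0,0,0],
    [0,0,0],
    [0,0,0],
    [0,0,0],
    [0,0,0],
    [0,0,0],
    [0,0,0],
    [0,0,0],
  ],
)

```text
time_s: 52.15
eef_pos: [0.6041, -0.396, 0.0183]
tcp_rot: [[-0.995, 0.1, 0.001], [0.1, 0.995, -0.0], [-0.001, -0.0, -1.0]]
force: [-0.4, -0.3, -2.2]
gripper_width: 0.308
grasp_force: 69.3
```

carry_out(
  translation=[
    [0,0,-0.06],
    [0,0,0],
    [0,0,0],
    [0,0,1.5],
    [0,0,4],
    [0,0,4.5],
    [-0.21,5.87,0],
    [-0.21,5.87,0],
    [-0.21,5.87,0],
    [-0.21,5.87,0],
    [-0.21,5.87,0],
    [-0.21,5.87,0],
    [-0.21,5.87,0],
    [0,0,-2.5],
    [0,0,-2.5],
    [0,0,-2.4],
    [0,0,0],
    [0,0,0],
    [0,0,0],
  ],
  twist=[
    [0,0,0],
    [0,0,0],
    [0,0,0],
    [0,0,0],
    [0,0,0],
    [0,0,0],
    [0,0,-0.0166],
    [0,0,-0.0166],
    [0,0,-0.0166],
    [0,0,-0.0166],
    [0,0,-0.0166],
    [0,0,-0.0166],
    [0,0,-0.0166],
    [0,0,0],
    [0,0,0],
    [0,0,0],
    [0,0,0],
    [0,0,0],
    [0,0,0],
  ],
  gripper=5,
)

```text
time_s: 54.52
eef_pos: [0.5902, 0.015, 0.0448]
tcp_rot: [[-0.977, 0.215, 0.002], [0.215, 0.977, 0.0], [-0.002, 0.0, -1.0]]
force: [0.2, -0.7, -0.2]
gripper_width: 0.585
grasp_force: 0.0
```

carry_out(
  translation=[
    [0,0,0],
    [0,0,0],
    [0,0,0],
    [0,0,0],
    [0,0,0],
  ],
  twist=[
    [0,0,0],
    [0,0,0],
    [0,0,0],
    [0,0,0],
    [0,0,0],
  ],
  gripper=0,
)

```text
time_s: 55.15
eef_pos: [0.5899, 0.0151, 0.0445]
tcp_rot: [[-0.977, 0.214, 0.001], [0.214, 0.977, 0.0], [-0.001, 0.0, -1.0]]
force: [-1.7, 0.3, 7.4]
gripper_width: 0.309
grasp_force: 69.9
```

carry_out(
  translation=[
    [-0.11,0.024,0.33],
    [-0.11,0.024,0.33],
    [-0.11,0.024,0.33],
    [-0.11,0.024,0.33],
    [0.375,-0.082,0.085],
    [0.375,-0.082,0.085],
    [0.375,-0.082,0.085],
    [0,0,1.5],
    [0,0,3],
    [0,0,3],
    [0,0,2],
    [-2,-5.27,0],
    [-2,-5.27,0],
    [-2,-5.27,0],
    [-2,-5.27,0],
    [-2,-5.27,0],
    [-2,-5.27,0],
    [0,0,-4],
    [0,0,0],
    [0,0,0],
  ],
  twist=[
    [-0.014,-0.064,0],
    [-0.014,-0.064,0],
    [-0.014,-0.064,0],
    [-0.014,-0.064,0],
    [0,0,0],
    [0,0,0],
    [0,0,0],
    [0,0,0],
    [0,0,0],
    [0.028,0.128,0],
    [0.028,0.128,0],
    [0,0,0.0193],
    [0,0,0.0193],
    [0,0,0.0193],
    [0,0,0.0193],
    [0,0,0.0193],
    [0,0,0.0193],
    [0,0,0],
    [0,0,0],
    [0,0,0],
  ],
)

```text
time_s: 57.65
eef_pos: [0.4767, -0.3024, 0.1152]
tcp_rot: [[-0.995, 0.099, 0.001], [0.099, 0.995, -0.0], [-0.001, -0.0, -1.0]]
force: [0.8, 0.7, -0.5]
gripper_width: 0.307
grasp_force: 69.3
```

```bash
python3 -c "from h import *; held('w15.png')"
```

```text
[ 0.47665787 -0.30236687  0.11522682] [ 0.001 -0.    -1.   ]
held board top below tcp [0.013  0.0119 0.0109] xy [[ 0.427 -0.325]
 [ 0.472 -0.275]]
board at 0.004 [ 0.4978 -0.3988  0.0337] [28.7 33.3 79.5]
```

carry_out(
  translation=[
    [0,0,-2.5],
    [0,0,-2.5],
    [0,0,-2.5],
    [0,0,-1.3],
    [0,0,-0.8],
    [0,0,0],
    [0,0,0],
    [0,0,0],
  ],
  twist=[
    [0,0,0],
    [0,0,0],
    [0,0,0],
    [0,0,0],
    [0,0,0],
    [0,0,0],
    [0,0,0],
    [0,0,0],
  ],
)

```text
time_s: 58.7
eef_pos: [0.4763, -0.3028, 0.0185]
tcp_rot: [[-0.995, 0.1, 0.001], [0.1, 0.995, -0.0], [-0.001, -0.0, -1.0]]
force: [-0.2, -0.4, -1.6]
gripper_width: 0.306
grasp_force: 69.4
```

carry_out(
  translation=[
    [0,0,-0.06],
    [0,0,0],
    [0,0,0],
    [0,0,1.5],
    [0,0,4],
    [0,0,4.5],
    [1.82,5.54,0],
    [1.82,5.54,0],
    [1.82,5.54,0],
    [1.82,5.54,0],
    [1.82,5.54,0],
    [1.82,5.54,0],
    [1.82,5.54,0],
    [0,0,-2.5],
    [0,0,-2.5],
    [0,0,-2.5],
    [0,0,0],
    [0,0,0],
    [0,0,0],
  ],
  twist=[
    [0,0,0],
    [0,0,0],
    [0,0,0],
    [0,0,0],
    [0,0,0],
    [0,0,0],
    [0,0,-0.0166],
    [0,0,-0.0166],
    [0,0,-0.0166],
    [0,0,-0.0166],
    [0,0,-0.0166],
    [0,0,-0.0166],
    [0,0,-0.0166],
    [0,0,0],
    [0,0,0],
    [0,0,0],
    [0,0,0],
    [0,0,0],
    [0,0,0],
  ],
  gripper=5,
)

```text
time_s: 61.08
eef_pos: [0.6044, 0.0852, 0.044]
tcp_rot: [[-0.977, 0.215, 0.002], [0.215, 0.977, 0.0], [-0.002, 0.001, -1.0]]
force: [0.1, -0.7, 0.6]
gripper_width: 0.584
grasp_force: 0.0
```

carry_out(
  translation=[
    [0,0,0],
    [0,0,0],
    [0,0,0],
    [0,0,0],
    [0,0,0],
  ],
  twist=[
    [0,0,0],
    [0,0,0],
    [0,0,0],
    [0,0,0],
    [0,0,0],
  ],
  gripper=0,
)

```text
time_s: 61.7
eef_pos: [0.6042, 0.0852, 0.0437]
tcp_rot: [[-0.977, 0.215, 0.002], [0.215, 0.977, 0.0], [-0.002, 0.001, -1.0]]
force: [-0.9, -0.2, 6.5]
gripper_width: 0.308
grasp_force: 70.0
```

carry_out(
  translation=[
    [-0.11,0.024,0.33],
    [-0.11,0.024,0.33],
    [-0.11,0.024,0.33],
    [-0.11,0.024,0.33],
    [0.375,-0.082,0.085],
    [0.375,-0.082,0.085],
    [0.375,-0.082,0.085],
    [0,0,2.5],
    [0,0,3.5],
    [0,0,3.5],
    [-0.15,-5.7,0],
    [-0.15,-5.7,0],
    [-0.15,-5.7,0],
    [-0.15,-5.7,0],
    [-0.15,-5.7,0],
    [-0.15,-5.7,0],
    [-0.15,-5.7,0],
    [0,0,-4],
    [0,0,0],
    [0,0,0],
  ],
  twist=[
    [-0.014,-0.064,0],
    [-0.014,-0.064,0],
    [-0.014,-0.064,0],
    [-0.014,-0.064,0],
    [0,0,0],
    [0,0,0],
    [0,0,0],
    [0,0,0],
    [0.028,0.128,0],
    [0.028,0.128,0],
    [0,0,0.0166],
    [0,0,0.0166],
    [0,0,0.0166],
    [0,0,0.0166],
    [0,0,0.0166],
    [0,0,0.0166],
    [0,0,0.0166],
    [0,0,0],
    [0,0,0],
    [0,0,0],
  ],
)

```text
time_s: 64.2
eef_pos: [0.6003, -0.3151, 0.1138]
tcp_rot: [[-0.995, 0.099, 0.0], [0.099, 0.995, 0.0], [-0.0, 0.0, -1.0]]
force: [-0.5, -0.4, -0.7]
gripper_width: 0.307
grasp_force: 69.4
```

```bash
python3 -c "from h import *; held('w16.png')"
```

```text
[ 0.60025751 -0.31507393  0.11383196] [ 0.  0. -1.]
held board top below tcp [0.0122 0.0111 0.0101] xy [[ 0.551 -0.338]
 [ 0.596 -0.288]]
board at 0.004 [ 0.4989 -0.3988  0.0338] [28.6 33.1 78.7]
board at 0.004 [ 0.6029 -0.3952  0.0337] [28.4 32.6 84.9]
```

carry_out(
  translation=[
    [0,0,-2.5],
    [0,0,-2.5],
    [0,0,-2.5],
    [0,0,-1.3],
    [0,0,-0.75],
    [0,0,0],
    [0,0,0],
    [0,0,0],
  ],
  twist=[
    [0,0,0],
    [0,0,0],
    [0,0,0],
    [0,0,0],
    [0,0,0],
    [0,0,0],
    [0,0,0],
    [0,0,0],
  ],
)

```text
time_s: 65.25
eef_pos: [0.6, -0.3155, 0.0184]
tcp_rot: [[-0.995, 0.1, 0.001], [0.1, 0.995, -0.0], [-0.001, -0.0, -1.0]]
force: [0.4, 0.7, -1.7]
gripper_width: 0.305
grasp_force: 69.4
```

carry_out(
  translation=[
    [0,0,-0.06],
    [0,0,0],
    [0,0,0],
    [0,0,1.5],
    [0,0,4],
    [0,0,5],
    [0,1,5],
    [0,1,5],
    [0,1,5],
    [0,0,0],
    [0,0,0],
  ],
  twist=[
    [0,0,0],
    [0,0,0],
    [0,0,0],
    [0,0,0],
    [0,0,0],
    [0,0,0],
    [0,0,0],
    [0,0,0],
    [0,0,0],
    [0,0,0],
    [0,0,0],
  ],
  gripper=5,
)

```text
time_s: 66.62
eef_pos: [0.5995, -0.2852, 0.2727]
tcp_rot: [[-0.995, 0.1, 0.0], [0.1, 0.995, -0.0], [-0.0, -0.0, -1.0]]
force: [0.3, -0.3, -0.0]
gripper_width: 0.588
grasp_force: 0.0
```

Run:
```python
from h import *
s=status.sense(); print(s['time_s'],s['eef_pos']); im,d,p=snap('wrist','w17.png')
a=np.radians(-5.7); R=np.array([[np.cos(a),-np.sin(a)],[np.sin(a),np.cos(a)]]); c=np.array([.5219,-.3473])
for b in boards(im,d,p,.004):
    yaw=b[1][2]-90; x=np.array([np.cos(np.radians(yaw)),np.sin(np.radians(yaw))])
    print(b[3].round(4),np.round(b[1],1),'tray origin',((b[3][:2]-.008*x-c)@R).round(4))
```

```text
66.625 [ 0.5994892  -0.28517138  0.27267314]
[ 0.4751 -0.3025  0.0338] [28.1 32.5 84.1] tray origin [-0.059  0.04 ]
[ 0.4992 -0.3993  0.0339] [28.8 32.9 78.7] tray origin [-0.0254 -0.0533]
[ 0.5986 -0.3151  0.0338] [27.6 31.9 83.8] tray origin [0.0651 0.0397]
[ 0.6037 -0.3952  0.0338] [28.5 32.9 85.3] tray origin [ 0.0781 -0.0397]
```

View pics/w17.png

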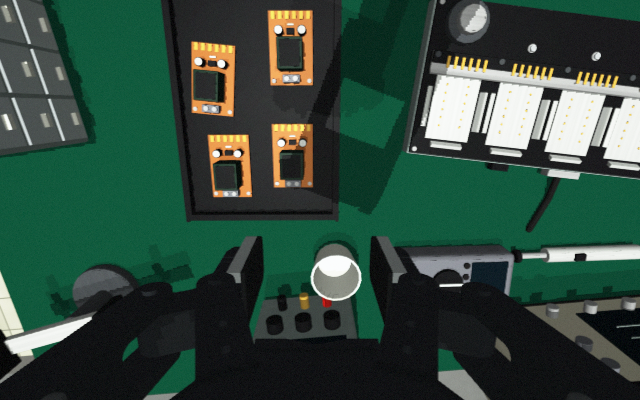

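All four boards lie flat and apart in the tray, around (290,45), (213,80), (293,155) and (230,165). The nests are empty and the button is up.

```bash
python3 -c "
from cell import ticket; print(ticket.hand_in())"
```

```text
the job is handed in; nothing more can be done
None
```

I loaded all four boards into the nests, pressed and released the start button with them home, then laid them flat, components up and clear of each other in the tray. The job is handed in, at about 67 s on the robot's clock; the hand-in gave no verdict.

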